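# Gauge the drilled die blocks and pile them by depth

## Task

With the depth rod from its stand, check the blind hole of every die block on the jeweller's bench, in the order red, yellow, green, blue (yellow or blue may be missing): each time lower the rod upright until it rests on the bottom for a moment and note how deep it went. Then put the rod back in its stand, fully down, and stack the blocks holes up, squarely and centred on the boards with their long sides along the board's, deep ones (about 24 mm) in one pile on the black board and shallow ones (about 12 mm) in one pile on the cork board. Leave the bottle, the jar and the wooden graver handle standing near them where they are.

Things in the scene. Friction and masses are not known exactly. Their poses are not given: they have to be found in the camera images.
- red_a_centre (a point): Centre (half-way up) of a die block with a red band: loose, aluminium, 84 x 60 x 28 mm (x, y, z), about 0.35 kg, z up. The band, 20 mm wide, runs round it 27 mm from the centre on the -x side. Of red_a and red_b one is there, the other absent. Its blind hole is about 12 mm deep (shallow) or about 24 mm (deep); the looks and names do not tell, only gauging does.
- red_a_hole (a point): Centre of the mouth of the blind hole in the top face of block red_a, 18 mm in diameter, flat-bottomed, 18 mm from the block's centre on its +x side. Same axes as the block.
- red_b_centre (a point): Centre (half-way up) of a die block with a red band: loose, aluminium, 84 x 60 x 28 mm (x, y, z), about 0.35 kg, z up. The band, 20 mm wide, runs round it 27 mm from the centre on the -x side. Of red_a and red_b one is there, the other absent. Its blind hole is about 12 mm deep (shallow) or about 24 mm (deep); the looks and names do not tell, only gauging does.
- red_b_hole (a point): Centre of the mouth of the blind hole in the top face of block red_b, 18 mm in diameter, flat-bottomed, 18 mm from the block's centre on its +x side. Same axes as the block.
- yellow_centre (a point): Centre (half-way up) of a die block with a yellow band: loose, aluminium, 84 x 60 x 28 mm (x, y, z), about 0.35 kg, z up. The band, 20 mm wide, runs round it 27 mm from the centre on the -x side. Absent in some starts. Its blind hole is about 12 mm deep (shallow) or about 24 mm (deep); the looks and names do not tell, only gauging does.
- yellow_hole (a point): Centre of the mouth of the blind hole in the top face of block yellow, 18 mm in diameter, flat-bottomed, 18 mm from the block's centre on its +x side. Same axes as the block.
- green_a_centre (a point): Centre (half-way up) of a die block with a green band: loose, aluminium, 84 x 60 x 28 mm (x, y, z), about 0.35 kg, z up. The band, 20 mm wide, runs round it 27 mm from the centre on the -x side. Of green_a and green_b one is there, the other absent. Its blind hole is about 12 mm deep (shallow) or about 24 mm (deep); the looks and names do not tell, only gauging does.
- green_a_hole (a point): Centre of the mouth of the blind hole in the top face of block green_a, 18 mm in diameter, flat-bottomed, 18 mm from the block's centre on its +x side. Same axes as the block.
- green_b_centre (a point): Centre (half-way up) of a die block with a green band: loose, aluminium, 84 x 60 x 28 mm (x, y, z), about 0.35 kg, z up. The band, 20 mm wide, runs round it 27 mm from the centre on the -x side. Of green_a and green_b one is there, the other absent. Its blind hole is about 12 mm deep (shallow) or about 24 mm (deep); the looks and names do not tell, only gauging does.
- green_b_hole (a point): Centre of the mouth of the blind hole in the top face of block green_b, 18 mm in diameter, flat-bottomed, 18 mm from the block's centre on its +x side. Same axes as the block.
- blue_centre (a point): Centre (half-way up) of a die block with a blue band: loose, aluminium, 84 x 60 x 28 mm (x, y, z), about 0.35 kg, z up. The band, 20 mm wide, runs round it 27 mm from the centre on the -x side. Absent in some starts. Its blind hole is about 12 mm deep (shallow) or about 24 mm (deep); the looks and names do not tell, only gauging does.
- blue_hole (a point): Centre of the mouth of the blind hole in the top face of block blue, 18 mm in diameter, flat-bottomed, 18 mm from the block's centre on its +x side. Same axes as the block.
- rod_grip (a point): Centre of the square wooden handle (24 x 24 mm, 50 mm tall, faces along its x and y) of the depth rod, where it is grasped. The rod is a loose upright tool, 0.16 kg, 110 mm tall, z up: steel rod 10 mm thick and 50 mm long, above it a brass collar 36 mm wide and 6 mm thick, then the handle (56 to 106 mm above the tip) and a 4 mm brass button.
- rod_tip (a point): Bottom end of the depth rod, on its axis, 83 mm below rod_grip. Same axes. A red band lies 15 to 21 mm above the tip: in a shallow hole it stays in sight above the block, in a deep one it disappears.
- stand_top (a point): Centre of the mouth of the hole in the top of the rod's dark wooden stand: a fixed block 70 x 70 x 60 mm with one hole 15 mm in diameter and 54 mm deep. At the start the rod stands in it, its collar resting on the stand's top face.
- black_top (a point): Centre of the top face of the black rubber board (deep blocks): fixed, 120 x 90 mm (x, y), 8 mm thick, z up.
- cork_top (a point): Centre of the top face of the brown cork board (shallow blocks): fixed, 120 x 90 mm (x, y), 8 mm thick, z up.
- handle_a: Bystander: pear-shaped wooden graver handle standing upright, 40 mm in diameter, 48 mm tall; origin at its foot.
- glass_bottle: Bystander: amber glass bottle, 54 mm in diameter, 100 mm tall; origin at its foot.
- jar: Bystander: red jar with white cap, 60 mm in diameter, 65 mm tall; origin at its foot.
Not all that is in view belongs to the job. Leave any purple look-alike of the part that bears red_a_centre alone.

How it is judged:
By the outcome, as a careful person would: the job done as asked, in the order asked, and still so for the second after the job is handed in, with the robot touching nothing.
Of block_red_a, block_red_b only 1 to 1 are there at a start; the rules pass over those that are not, and their reading is None.
Of block_green_a, block_green_b only 1 to 1 are there at a start; the rules pass over those that are not, and their reading is None.
Of block_yellow, block_blue only 1 to 2 are there at a start; the rules pass over those that are not, and their reading is None.
At some moment in a run one of block_red_a, block_red_b may be knocked a few centimetres aside while the robot is not near it.
It also fails if it takes over 210 s, if anything falls off the work surface, if the arm or the gripper's body presses on something with over 40 N, if the wrist force passes 120 N, or if a joint passes its speed limit or range.

## Robot

A 7-joint arm with a two-finger parallel gripper is mounted at the origin on the work surface. World frame = base frame: x ahead of the robot, y to its left, z up, the work surface at z = 0. Lengths are in m, angles in rad, forces in N, time in s.
With the tool pointing down it reaches from about 0.4 to 0.85 m from the base axis. Payload 10.4 kg.
Tool frame: the origin (TCP) lies midway between the tips of the shut fingers; the grasp point (between the pads) lies 19 mm behind it; z points along the fingers, x is the direction in which the jaws open and shut, and the axes are right-handed (so a half turn about z gives the same grasp; the last joint's range is limited). The gripper opens to 85 mm and grips with 20 to 120 N. Pads are 22 mm wide; open, the fingers measure 114 mm over their backs; the gripper's body (76 mm by 85 mm) begins 54 mm behind the grasp point. The pads swing forward as they close: fully open they stand 13 mm farther back than shut.
Start: joints at [-1.339, 0.332, -0.065, 1.46, 0.022, 1.35, -0.088], TCP at [0.158, 0.605, 0.231] pointing down, gripper open.
Joint ranges: [-2.6, 2.6], [-0.5, 2.12], [-1.47, 1.34], [0.16, 2.42], [-1.27, 4.41], [0.06, 2.06], [-2.6, 2.6]. Speed limits (rad/s): [2.22, 2.22, 2.79, 2.79, 3.14, 3.14, 3.14].

## Interface

Orientations are given as a unit quaternion [x, y, z, w].
In Python, from workcell import telemetry, eyes, order gives the robot as it stands.
- The arm moves only by the tool servo_tool, never from a script. Its argument "deltas" is a list of rows, each a list of 3 entries, a list of its own where there are three numbers: the shift along the tool's x, y, z in cm, then the turn about the tool's z in rad, then the finger opening in cm, from 0 to 8.54. A call has 1 to 12 rows; each row shifts and turns the pose as measured when the row begins, along the tool's axes as they then stand; what a row does not reach is not made up. A row lasts 1/12 s, in which the tool goes at most 41.7 mm and 7.16 degrees, less where a joint would pass 70% of its speed; a pose out of reach is approached as far as the arm can. A call is refused whole if a number of a shift passes 4.17 or a number of a turn 0.125, either way. A call with a gripper value outside its range is refused whole. The fingers move at their own pace and stop on an object; "force" is the grip in N (left out, the last holds). Time passes only in rows, so rows that do not move let the fingers close. It gives the time, the measured TCP pose, the force and the opening at its end, in the units of the state.
- telemetry.get_obs(): the state, without advancing time (a new reading comes with each control period).
- eyes.camera(name): name is "side" or "top"; returns (picture, depth): 420x560x3 uint8, blue, green, red; 420x560 float32, m along the optical axis (not along the pixel's ray), 0 where there is no reading.
- eyes.calibration(name): a dict with "fx", "fy", "cx", "cy" (pixels), "rvec" (rotation vector, rad) and "tvec" (3), from world to camera coordinates, as OpenCV has them. Camera axes: x right, y down, z forward; pixel columns grow to the right and rows downward; lengths in m; the calibration is good to about 2 mm. A picture is of the moment at which its call begins. calibration takes no time and is no camera call.
- order.hand_in(): hands the job in, once; it reports no verdict.
The state is a dict: "clock": time; "joint_pos": joint angles; "joint_velocities": joint speeds; "tau": joint torques, N m; "position": TCP position; "ee_rot": TCP orientation; "ft_force": force on the tool from outside, world axes, zero at the start; "torque": the same for the moment, N m; "grip_width": opening from 0.0 (shut) to 1.0 (fully open).
Only numpy, scipy, OpenCV 4.12 (cv2) and the standard library are available. Lean on these libraries where they do the work, as an engineer would, in place of code of your own. Each camera call takes 0.05 s, during which the arm holds its last target. There are 200 camera calls.

## Working session

There is one attempt and no reset: what is moved stays moved. The work goes in short steps, Python scripts to look and compute and a tool call to move; the robot and the scene stay as the last step left them, time stands still between calls to the robot, and variables do not carry over. Pictures are saved under pics/ and viewed, about 12 in all and at most 16, crops included, and the job is handed in when it is done.

Besides the shell and the picture viewer there is one more tool, called after "Request:" as name(argument=value, ...) on one line, values as JSON. servo_tool: Moves the arm, as the interface text tells. Its arguments: {"type":"object","properties":{"deltas":{"type":"array"},"force":{"type":"number"}},"required":["deltas"]}

```bash
ls; mkdir -p pics
cat > h.py <<'E'
import numpy as np, cv2
from workcell import telemetry, eyes, order
from scipy.spatial.transform import Rotation as R
def cal(n):
    c=eyes.calibration(n); Rm=cv2.Rodrigues(np.array(c["rvec"],float))[0]; t=np.array(c["tvec"],float).ravel()
    return c,Rm,t
def cloud(n,d):
    c,Rm,t=cal(n); v,u=np.mgrid[:d.shape[0],:d.shape[1]]
    P=np.stack([(u-c["cx"])/c["fx"]*d,(v-c["cy"])/c["fy"]*d,d],-1)
    W=(P-t)@Rm; W[d<=0]=np.nan; return W
def ray(n,uv,z):
    c,Rm,t=cal(n); uv=np.atleast_2d(uv)
    D=np.c_[(uv[:,0]-c["cx"])/c["fx"],(uv[:,1]-c["cy"])/c["fy"],np.ones(len(uv))]@Rm
    o=-Rm.T@t; return o+D*((z-o[2])/D[:,2])[:,None]
def proj(n,p):
    c,Rm,t=cal(n); q=np.atleast_2d(p)@Rm.T+t
    return np.c_[q[:,0]/q[:,2]*c["fx"]+c["cx"],q[:,1]/q[:,2]*c["fy"]+c["cy"]]
def st():
    o=telemetry.get_obs(); r=R.from_quat(o["ee_rot"]).as_matrix()
    print("t",np.round(o["clock"],2),"p",np.round(o["position"],4),"xax",np.round(r[:,0],3),"z",np.round(r[:,2],3),"F",np.round(o["ft_force"],1),"g",o["grip_width"]); return o
E
python3 - <<'E'
from h import *
st()
for n in("top","side"):
    p,d=eyes.camera(n); cv2.imwrite(f"pics/{n}0.png",p); np.save(f"{n}0.npy",d)
    c,Rm,t=cal(n); print(n,c["fx"],-Rm.T@t,Rm[2])
E
```

```text
pics
t 0.0 p [0.1575 0.6044 0.2305] xax [ 0.252  0.968 -0.001] z [-0.    -0.001 -1.   ] F [ 0.4 -0.3  0.1] g 1.0016638021316455
top 458.30734920705027 [0.33108639 0.01638649 1.31012684] [ 0.17559055 -0.02377939 -0.98417605]
side 435.27157091322107 [ 0.45627423 -0.66927797  0.76756392] [ 0.11888128  0.68471238 -0.71905229]
```

View pics/top0.png

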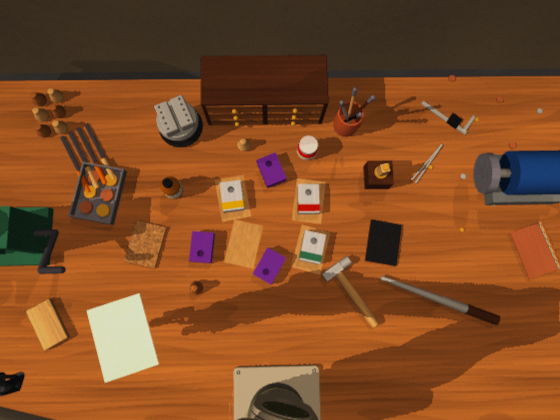

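View pics/side0.png

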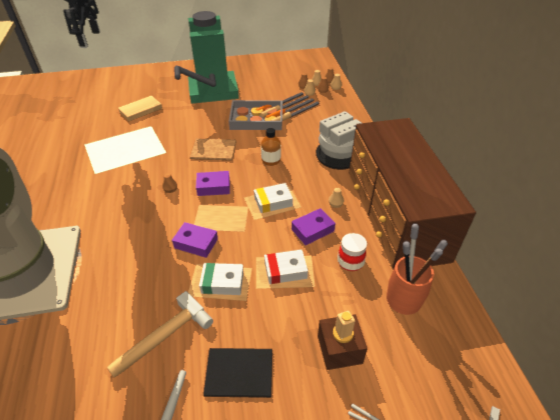

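Top view: the red (309,197), yellow (232,195) and green (312,245) blocks are there and blue is absent. The stand is at (380,174), the black board at (383,243) and the cork board at (146,244). Three purple look-alikes are also in view. Next I'll measure these.

```bash
cat >> h.py <<'E'
def rect(n,W,seed,zlo,zhi,rad=45):
    m=((W[...,2]>zlo)&(W[...,2]<zhi)).astype(np.uint8)
    k=np.zeros_like(m); cv2.circle(k,seed,rad,1,-1); m&=k
    m=cv2.morphologyEx(m,cv2.MORPH_OPEN,np.ones((3,3),np.uint8))
    N,l,s,c=cv2.connectedComponentsWithStats(m)
    if N<2: return None
    i=1+np.argmin(np.hypot(*(c[1:]-seed).T)-np.sqrt(s[1:,4]))
    q=l==i; z=np.nanmedian(W[q][:,2])
    cn=max(cv2.findContours(q.astype(np.uint8),0,1)[0],key=len)[:,0].astype(float)
    P=ray(n,cn,z)[:,:2]*1000
    return cv2.minAreaRect(P.astype(np.float32)),z,s[i,4]
E
python3 - <<'E'
from h import *
p=cv2.imread("pics/top0.png"); d=np.load("top0.npy"); W=cloud("top",d)
for nm,s in dict(red=(309,197),yel=(232,195),grn=(312,245),stand=(380,174),black=(383,243),cork=(146,244),bluepad=(243,243),purp1=(271,170),purp2=(201,247),purp3=(269,265),bottle=(172,187),jar=(308,147),hA=(243,144),brown=(196,288)).items():
    print(nm,np.round(W[s[1],s[0]],3),end=" ")
    w=W[s[1]-25:s[1]+25,s[0]-25:s[0]+25,2]; print("z pct",np.round(np.nanpercentile(w,[5,30,50,70,90,99]),3))
for nm,s,a,b in [("red",(309,197),.025,.05),("yel",(232,195),.025,.05),("grn",(312,245),.025,.05),("stand",(380,174),.05,.064),("black",(383,243),.005,.012),("cork",(146,244),.005,.012),("bluepad",(243,243),.003,.012),("rod",(382,171),.08,.2)]:
    print(nm,rect("top",W,s,a,b))
cv2.imwrite("pics/c1.png",cv2.resize(p[120:290,120:410],None,fx=2.7,fy=2.7,interpolation=cv2.INTER_CUBIC))
E
```

```text
red [ 0.576 -0.101  0.029] z pct [-0.003  0.     0.002  0.006  0.03   0.033]
yel [0.585 0.118 0.03 ] z pct [-0.003  0.001  0.002  0.005  0.03   0.034]
grn [ 0.439 -0.106  0.024] z pct [-0.003  0.001  0.002  0.006  0.029  0.033]
stand [ 0.625 -0.293  0.092] z pct [-0.003  0.     0.002  0.019  0.063  0.119]
black [ 0.442 -0.309  0.013] z pct [-0.003  0.001  0.005  0.008  0.011  0.014]
cork [0.452 0.362 0.01 ] z pct [-0.002  0.002  0.006  0.009  0.012  0.015]
bluepad [ 0.451  0.089 -0.002] z pct [-0.003  0.     0.002  0.003  0.006  0.032]
purp1 [0.656 0.006 0.029] z pct [-0.003  0.     0.002  0.005  0.03   0.034]
purp2 [0.439 0.205 0.026] z pct [-0.003  0.001  0.003  0.006  0.03   0.034]
purp3 [0.385 0.016 0.032] z pct [-0.003  0.001  0.002  0.005  0.03   0.034]
bottle [0.6   0.278 0.079] z pct [-0.003  0.     0.002  0.004  0.064  0.101]
jar [ 0.712 -0.099  0.067] z pct [-0.003 -0.     0.002  0.004  0.062  0.07 ]
hA [0.73  0.085 0.045] z pct [-0.003  0.     0.002  0.004  0.031  0.051]
brown [0.327 0.214 0.05 ] z pct [-0.003 -0.     0.001  0.003  0.006  0.047]
red (((574.2972412109375, -
[... 383 characters left out ...]
16797), np.float64(0.029036788248620212), np.int32(500))
stand (((638.8323974609375, -292.5548095703125), (56.8497428894043, 70.83921813964844), 86.90592193603516), np.float64(0.06026945423795059), np.int32(226))
black (((433.02789306640625, -301.8150939941406), (112.80577850341797, 59.918861389160156), 50.41044998168945), np.float64(0.008533295162146213), np.int32(357))
cork (((418.43023681640625, 381.43194580078125), (75.84518432617188, 50.33711624145508), 88.95064544677734), np.float64(0.008879753650209633), np.int32(258))
bluepad None
rod (((635.3528442382812, -296.77337646484375), (30.31507110595703, 27.78581428527832), 89.14604949951172), np.float64(0.11590298895247533), np.int32(108))
```

View pics/c1.png

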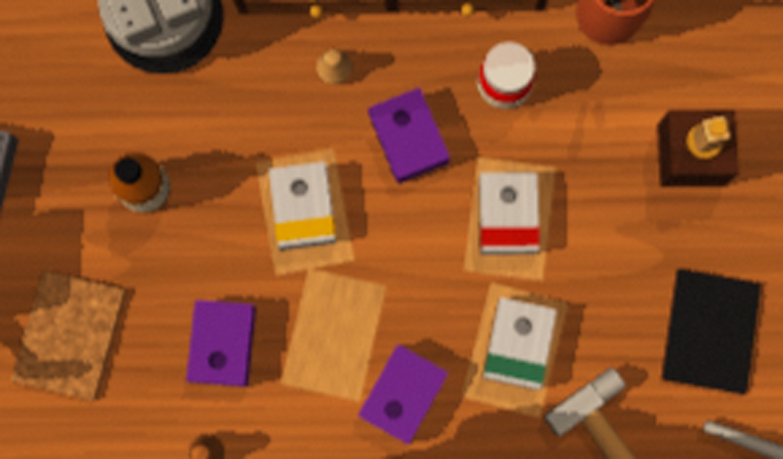

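```bash
cat > m.py <<'E'
from h import *
import sys
def col(n,p,seed,half,kind):
    x0,y0=max(seed[0]-half,0),max(seed[1]-half,0); h=cv2.cvtColor(p,cv2.COLOR_BGR2HSV)[y0:seed[1]+half,x0:seed[0]+half]
    H,S,V=[h[...,i].astype(int) for i in range(3)]
    m={"red":((H<6)|(H>174))&(S>190)&(V>100),"yel":(H>20)&(H<28)&(S>200)&(V>170),"grn":(H>65)&(H<90)&(S>120),"white":(S<60)&(V>95),
       "black":(V<45),"hole":(V<120)&(S<90)}[kind].astype(np.uint8)
    N,l,s,c=cv2.connectedComponentsWithStats(m)
    return [(c[i]+[x0,y0],s[i,4],l==i) for i in range(1,N) if s[i,4]>8],(x0,y0)
def minr(n,comp,off,z):
    cn=max(cv2.findContours(comp.astype(np.uint8),0,1)[0],key=len)[:,0]+np.array(off,float)
    return cv2.minAreaRect((ray(n,cn,z)[:,:2]*1000).astype(np.float32))
E
python3 - <<'E'
from m import *
c0={"red":(.574,-.099),"yel":(.585,.12),"grn":(.435,-.105)}
for n in("top","side"):
    p=cv2.imread(f"pics/{n}0.png"); W=cloud(n,np.load(f"{n}0.npy"))
    for nm,c in c0.items():
        s=tuple(proj(n,[*c,.028])[0].round().astype(int)); q=rect(n,W,s,.0235,.05)
        r,off=col(n,p,(s[0],s[1]),18,"hole")
        print(n,nm,"rect",np.round(q[0][0],1),np.round(q[0][1],1),round(q[0][2],1),[ (np.round(ray(n,a,.028)[0,:2]*1000,1),k) for a,k,_ in r if k<90])
    s=tuple(proj(n,[.436,-.306,.008])[0].round().astype(int)); r,off=col(n,p,s,45,"black")
    a=max(r,key=lambda a:a[1]); print("black",minr(n,a[2],off,.008))
    s=tuple(proj(n,[.635,-.297,.1])[0].round().astype(int)); h=45
    cv2.imwrite(f"pics/rod_{n}.png",cv2.resize(p[s[1]-h:s[1]+h,s[0]-h:s[0]+h],(500,500),interpolation=cv2.INTER_CUBIC)); print(s)
    s=tuple(proj(n,[.452,.362,.008])[0].round().astype(int));h=45
    cv2.imwrite(f"pics/cork_{n}.png",cv2.resize(p[s[1]-h:s[1]+h,s[0]-h:s[0]+h],(500,500),interpolation=cv2.INTER_CUBIC)); print(s)
a=[cv2.imread(f"pics/{k}.png")[::1] for k in("rod_top","rod_side","cork_top","cork_side")]
cv2.imwrite("pics/quad.png",cv2.resize(np.vstack([np.hstack(a[:2]),np.hstack(a[2:])]),(600,600)))
E
```

```text
top red rect [574.3 -99.2] [59.8 84.2] 89.0 [(array([592.7, -99.7]), np.int32(13))]
top yel rect [585.3 120.3] [84.8 59.7] 5.6 [(array([603.6, 123.3]), np.int32(19))]
top grn rect [ 435.4 -105.2] [60.6 84. ] 76.9 [(array([ 453.6, -112.9]), np.int32(9))]
black ((444.571044921875, -311.4817810058594), (87.5240707397461, 116.9484634399414), 78.7799301147461)
(np.int64(382), np.int64(170))
(np.int64(146), np.int64(244))
side red rect [ 573.4 -100.9] [64.2 84.9] 88.9 []
side yel rect [584.5 117.1] [85.2 67.1] 6.0 []
side grn rect [ 434.8 -108.1] [64.5 84.6] 77.3 [(array([ 412.4, -139.7]), np.int32(11))]
black ((439.2532653808594, -355.8520812988281), (1.7396773099899292, 110.00707244873047), 79.5370101928711)
(np.int64(342), np.int64(320))
(np.int64(212), np.int64(149))
```

View pics/quad.png

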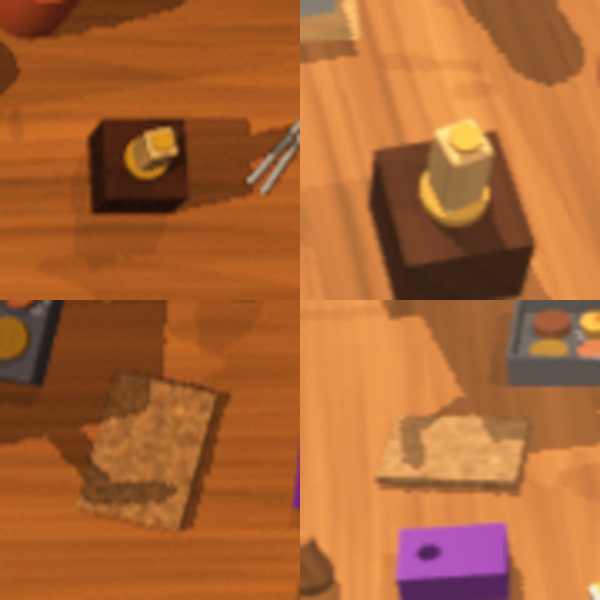

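Request:
servo_tool(deltas=[[[0, 0, -3], 0, 8.5], [[-4, 0, 0], 0, 8.5]], force=40)

```text
clock: 0.27
position: [0.1484, 0.5708, 0.2603]
ee_rot: [0.791, 0.612, -0.001, 0.0]
ft_force: [1.2, 0.8, 3.8]
grip_width: 0.996
```

The quad view shows the rod upright in its stand with its button at top (385,168) and side (346,316). The cork board's corners are clear in both views.

Run:
```python
from m import *
k=.3
def T(n,c,o,z):
    P=ray(n,np.array(c)*k+o,z)[:,:2]*1000; return P
a=T("top",[(145,130),(173,127),(178,155),(150,158)],(337,125),.116); b=T("side",[(138,130),(165,120),(192,148),(160,158)],(297,275),.116)
for P in(a,b): print("rod",P.round(),P.mean(0).round(1),cv2.minAreaRect(P.astype(np.float32)))
a=T("top",[(117,72),(215,93),(180,230),(80,208)],(101,199),.008); b=T("side",[(100,117),(228,122),(220,186),(78,182)],(167,104),.008)
for P in(a,b): print("cork",P.round(),P.mean(0).round(1),cv2.minAreaRect(P.astype(np.float32)))
# black by brightness, side
p=cv2.imread("pics/side0.png"); s=proj("side",[.44,-.309,.008])[0].round().astype(int)
g=cv2.cvtColor(p,cv2.COLOR_BGR2HSV); m=((g[...,2]<75)&(g[...,1]<110)).astype(np.uint8)
N,l,ss,c=cv2.connectedComponentsWithStats(m); i=l[s[1],s[0]]; print(i,ss[i],minr("side",l==i,(0,0),.008))
for n in("top","side"):
    W=cloud(n,np.load(f"{n}0.npy")); print("table z",np.nanmedian(W[...,2]))
    s=proj(n,[.635,-.297,.06])[0].round().astype(int); q=rect(n,W,tuple(s),.053,.068,30); print("stand",q)
```

```text
rod [[ 647. -289.]
 [ 649. -312.]
 [ 625. -315.]
 [ 623. -292.]] [ 635.9 -302.2] ((635.9258422851562, -302.1702880859375), (23.913005828857422, 23.064441680908203), 6.348756313323975)
rod [[ 629. -293.]
 [ 644. -290.]
 [ 653. -308.]
 [ 635. -311.]] [ 640.  -300.5] ((640.6012573242188, -300.61273193359375), (17.47294807434082, 22.500825881958008), 19.945831298828125)
cork [[519. 392.]
 [499. 309.]
 [384. 335.]
 [404. 419.]] [451.7 363.9] ((451.59588623046875, 363.80535888671875), (86.47248840332031, 118.39248657226562), 76.80915832519531)
cork [[411. 418.]
 [522. 389.]
 [505. 300.]
 [388. 328.]] [456.3 358.9] ((457.5418701171875, 357.93865966796875), (92.52584075927734, 120.16951751708984), 75.43670654296875)
52 [ 204  349   68   48 3036] ((446.7497253417969, -313.0984191894531), (88.27159881591797, 116.95359802246094), 79.15452575683594)
table z 0.000958901806902654
stand (((638.0977172851562, -300.0133361816406), (70.91241455078125, 69.55364990234375), 89.1816635131836), np.float64(0.060681487831500514), np.int32(464))
table z 0.001760765377023191
stand (((637.615478515625, -303.26971435546875), (74.0149154663086, 71.72074127197266), 89.70600891113281), np.float64(0.06144382496713391), np.int32(1048))
```

```bash
cat > plan.py <<'E'
from h import *
def plan(wps,pose=None,dec=2,step=3.6):
    """wps: (x,y,z mm, yaw deg, grip cm[, max step cm]) -> rows in tool axes; rounding does not build up"""
    if pose is None:
        o=st(); r=R.from_quat(o["ee_rot"]).as_matrix(); p=np.array(o["position"])*100; y=np.arctan2(r[1,0],r[0,0])
    else: p=np.array(pose[:3])/10.; y=np.radians(pose[3])
    rows=[]
    for w in wps:
        t=np.array(w[:3])/10.; ty=np.radians(w[3]); s=w[5] if len(w)>5 else step
        n=max(1,int(np.ceil(max(np.linalg.norm(t-p)/s,abs(ty-y)/.12))))
        for i in range(n):
            d=(t-p)/(n-i); a=round(float(-(ty-y)/(n-i)),3)
            c,s_=np.cos(y),np.sin(y); M=np.array([[c,s_,0],[s_,-c,0],[0,0,-1]]).T
            q=np.round(M.T@d,dec); p=p+M@q; y-=a; rows.append([[float(v)+0. for v in q],a,w[4]])
    for i in range(0,len(rows),12): print(str(rows[i:i+12]).replace(" ",""))
E
python3 -c "
from plan import *
plan([(450,400,260,50,8.5),(600,150,220,20,8.5),(638,-301,180,8,5)],dec=1)"
```

```text
t 0.27 p [0.1484 0.5708 0.2603] xax [ 0.252  0.968 -0.001] z [-0.001 -0.001 -1.   ] F [1.2 0.8 3.8] g 0.995570090227098
[[[-0.9,3.3,0.0],0.044,8.5],[[-0.7,3.4,0.0],0.044,8.5],[[-0.6,3.4,0.0],0.044,8.5],[[-0.4,3.4,0.0],0.044,8.5],[[-0.3,3.5,0.0],0.045,8.5],[[-0.1,3.5,0.0],0.044,8.5],[[0.0,3.5,0.0],0.045,8.5],[[0.1,3.5,0.0],0.044,8.5],[[0.3,3.4,0.0],0.045,8.5],[[0.5,3.4,0.0],0.044,8.5],[[-1.1,3.1,0.4],0.058,8.5],[[-0.9,3.1,0.5],0.058,8.5]]
[[[-0.7,3.2,0.4],0.058,8.5],[[-0.5,3.2,0.5],0.058,8.5],[[-0.3,3.2,0.4],0.058,8.5],[[-0.1,3.2,0.5],0.058,8.5],[[0.0,3.2,0.4],0.059,8.5],[[0.3,3.3,0.5],0.058,8.5],[[0.4,3.2,0.4],0.059,8.5],[[-0.9,3.4,0.3],0.016,5],[[-0.9,3.4,0.3],0.016,5],[[-0.8,3.4,0.3],0.016,5],[[-0.7,3.4,0.3],0.016,5],[[-0.7,3.4,0.3],0.016,5]]
[[[-0.6,3.4,0.3],0.016,5],[[-0.6,3.4,0.3],0.016,5],[[-0.5,3.4,0.3],0.016,5],[[-0.5,3.5,0.3],0.016,5],[[-0.4,3.5,0.3],0.016,5],[[-0.4,3.4,0.3],0.016,5],[[-0.3,3.5,0.4],0.017,5],[[-0.3,3.4,0.3],0.016,5]]
```

Request:
servo_tool(deltas=[[[-0.9, 3.3, 0.0], 0.044, 8.5], [[-0.7, 3.4, 0.0], 0.044, 8.5], [[-0.6, 3.4, 0.0], 0.044, 8.5], [[-0.4, 3.4, 0.0], 0.044, 8.5], [[-0.3, 3.5, 0.0], 0.045, 8.5], [[-0.1, 3.5, 0.0], 0.044, 8.5], [[0.0, 3.5, 0.0], 0.045, 8.5], [[0.1, 3.5, 0.0], 0.044, 8.5], [[0.3, 3.4, 0.0], 0.045, 8.5], [[0.5, 3.4, 0.0], 0.044, 8.5], [[-1.1, 3.1, 0.4], 0.058, 8.5], [[-0.9, 3.1, 0.5], 0.058, 8.5]])

```text
clock: 1.27
position: [0.486, 0.3318, 0.2459]
ee_rot: [0.93, 0.367, -0.005, 0.003]
ft_force: [-0.5, -0.4, 0.4]
grip_width: 0.998
```

Request:
servo_tool(deltas=[[[-0.7, 3.2, 0.4], 0.058, 8.5], [[-0.5, 3.2, 0.5], 0.058, 8.5], [[-0.3, 3.2, 0.4], 0.058, 8.5], [[-0.1, 3.2, 0.5], 0.058, 8.5], [[0.0, 3.2, 0.4], 0.059, 8.5], [[0.3, 3.3, 0.5], 0.058, 8.5], [[0.4, 3.2, 0.4], 0.059, 8.5], [[-0.9, 3.4, 0.3], 0.016, 5], [[-0.9, 3.4, 0.3], 0.016, 5], [[-0.8, 3.4, 0.3], 0.016, 5], [[-0.7, 3.4, 0.3], 0.016, 5], [[-0.7, 3.4, 0.3], 0.016, 5]])

```text
clock: 2.27
position: [0.6132, -0.0569, 0.1954]
ee_rot: [0.993, 0.118, -0.008, 0.006]
ft_force: [-0.2, -0.0, -0.3]
grip_width: 0.584
```

Request:
servo_tool(deltas=[[[-0.6, 3.4, 0.3], 0.016, 5], [[-0.6, 3.4, 0.3], 0.016, 5], [[-0.5, 3.4, 0.3], 0.016, 5], [[-0.5, 3.5, 0.3], 0.016, 5], [[-0.4, 3.5, 0.3], 0.016, 5], [[-0.4, 3.4, 0.3], 0.016, 5], [[-0.3, 3.5, 0.4], 0.017, 5], [[-0.3, 3.4, 0.3], 0.016, 5]])

```text
clock: 2.93
position: [0.624, -0.3466, 0.1694]
ee_rot: [0.999, 0.052, -0.01, 0.005]
ft_force: [0.3, -0.8, 0.6]
grip_width: 0.588
```

```bash
python3 -c "
from plan import *
plan([(638,-301,180,8,5),(638,-301,130,8,5),(638,-301,76,8,5,2)])
print(telemetry.get_obs()['joint_pos'])
p,d=eyes.camera('side');cv2.imwrite('pics/s1.png',p)"
```

```text
t 2.93 p [ 0.624  -0.3466  0.1694] xax [ 0.994  0.104 -0.02 ] z [-0.019 -0.011 -1.   ] F [ 0.3 -0.8  0.6] g 0.5880021696558378
[[[0.94,-2.19,-0.53],-0.017,5],[[0.97,-2.18,-0.53],-0.018,5],[[0.0,0.0,2.5],0.0,5],[[0.0,0.0,2.5],0.0,5],[[0.0,0.0,1.8],0.0,5],[[0.0,0.0,1.8],0.0,5],[[0.0,0.0,1.8],0.0,5]]
[ 0.05963616  0.62931224  0.59456268  1.28191507 -0.32535485  1.34043582
  0.74514405]
```

View pics/s1.png

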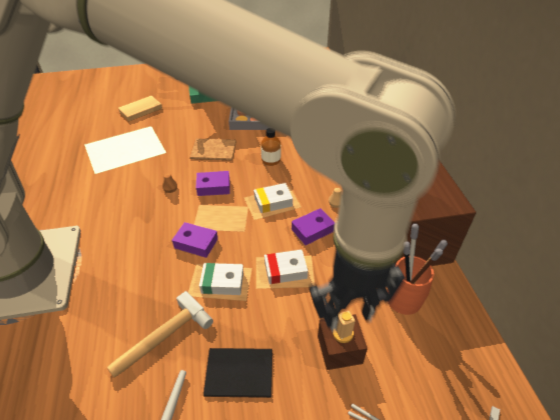

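The arm overshot the stand by 45 mm in y and the tool picked up about 1.2° of tilt. I'll correct position gently and watch the tilt.

Request:
servo_tool(deltas=[[[0.5, -1.4, -0.5], -0.017, 5], [[0.5, -1.2, 0], -0.018, 5], [[0.3, -0.8, 0], 0, 5], [[0.2, -0.4, 0], 0, 5], [[0, 0, 0], 0, 5], [[0, 0, 0], 0, 5]])

```text
clock: 3.48
position: [0.6304, -0.3138, 0.1696]
ee_rot: [0.998, 0.065, -0.014, 0.006]
ft_force: [0.2, 1.0, 0.2]
grip_width: 0.587
```

```bash
python3 -c "
from plan import *
plan([(638,-301,150,8,5),(638,-301,76,8,5,1.2)])
print(telemetry.get_obs()['joint_velocities'])"
```

```text
t 3.48 p [ 0.6304 -0.3138  0.1696] xax [ 0.991  0.13  -0.028] z [-0.027 -0.014 -1.   ] F [0.2 1.  0.2] g 0.587421390640828
[[[0.92,-1.17,1.96],-0.01,5],[[0.0,0.0,1.06],0.0,5],[[0.0,0.0,1.06],0.0,5],[[0.0,0.0,1.06],0.0,5],[[0.0,0.0,1.06],0.0,5],[[0.0,0.0,1.05],0.0,5],[[0.0,0.0,1.06],0.0,5],[[0.0,0.0,1.05],0.0,5]]
[-0.02815003 -0.00865595 -0.0109331   0.00368864 -0.00082893  0.00079408
 -0.00503648]
```

Request:
servo_tool(deltas=[[[0, 0, 0], 0, 5], [[0, 0, 0], 0, 5], [[0, 0, 0], 0, 5], [[0, 0, 0], 0, 5], [[0, 0, 0], 0, 5], [[0, 0, 0], 0, 5]])

```text
clock: 3.98
position: [0.6309, -0.3125, 0.1702]
ee_rot: [0.998, 0.066, -0.013, 0.006]
ft_force: [-0.6, -0.5, -0.0]
grip_width: 0.585
```

```bash
python3 -c "
from plan import *
st()"
```

```text
t 3.98 p [ 0.6309 -0.3125  0.1702] xax [ 0.991  0.132 -0.027] z [-0.026 -0.014 -1.   ] F [-0.6 -0.5 -0. ] g 0.5850985309360418
```

Request:
servo_tool(deltas=[[[0.5, -0.6, 0.5], -0.01, 5], [[0.2, -0.4, 0.5], 0, 5], [[0, -0.2, 0.5], 0, 5], [[0, 0, 0.5], 0, 5]])

```text
clock: 4.32
position: [0.6365, -0.2993, 0.149]
ee_rot: [0.997, 0.071, -0.013, 0.006]
ft_force: [-0.6, -0.6, 0.7]
grip_width: 0.584
```

```bash
python3 -c "
from plan import *
st()"
```

```text
t 4.32 p [ 0.6365 -0.2993  0.149 ] xax [ 0.99   0.142 -0.026] z [-0.024 -0.015 -1.   ] F [-0.6 -0.6  0.7] g 0.5841501593303572
```

Request:
servo_tool(deltas=[[[0.1, 0.1, 1], 0.04, 5], [[0, 0, 1.2], 0.03, 5], [[0, 0, 1.2], 0, 5], [[0, 0, 1.2], 0, 5], [[0, 0, 1.2], 0, 5], [[0, 0, 0.8], 0, 5], [[0, 0, 0.4], 0, 5], [[0, 0, 0], 0, 5]])

```text
clock: 4.98
position: [0.6338, -0.2997, 0.0682]
ee_rot: [0.999, 0.036, -0.015, 0.006]
ft_force: [-0.3, -0.3, 0.9]
grip_width: 0.582
```

Run:
```python
from plan import *
st()
p,d=eyes.camera('side');q,_=eyes.camera('top')
def crop(n,p,h=50):
    s=proj(n,[.638,-.301,.09])[0].round().astype(int); return cv2.resize(p[s[1]-h:s[1]+h,s[0]-h:s[0]+h],(400,400),interpolation=cv2.INTER_CUBIC)
cv2.imwrite('pics/s2.png',np.hstack([crop('side',p),crop('top',q)]))
```

```text
t 4.98 p [ 0.6338 -0.2997  0.0682] xax [ 0.997  0.072 -0.03 ] z [-0.029 -0.013 -0.999] F [-0.3 -0.3  0.9] g 0.5821492299204015
```

View pics/s2.png

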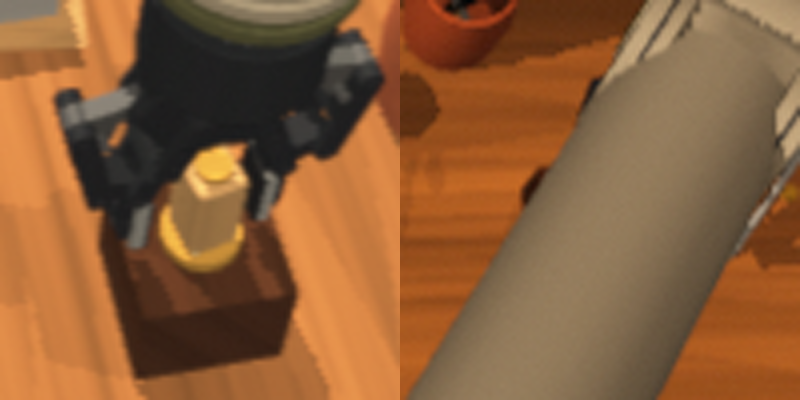

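The handle sits between the fingers, slightly towards +x. I'll raise 7 mm, centre and grip.

Request:
servo_tool(deltas=[[[0.3, 0.1, -0.7], 0, 5], [[0, 0, 0], 0, 5], [[0, 0, 0], 0, 1.5], [[0, 0, 0], 0, 1.5], [[0, 0, 0], 0, 1.5], [[0, 0, 0], 0, 1.5], [[0, 0, 0], 0, 1.5], [[0, 0, 0], 0, 1.5]], force=50)

```text
clock: 5.75
position: [0.6396, -0.3015, 0.0806]
ee_rot: [0.999, 0.036, -0.012, 0.007]
ft_force: [0.2, 0.7, -0.8]
grip_width: 0.27
```

Run:
```python
from plan import *
st()
```

```text
t 5.75 p [ 0.6396 -0.3015  0.0806] xax [ 0.997  0.072 -0.024] z [-0.023 -0.015 -1.   ] F [ 0.2  0.7 -0.8] g 0.2698321078831501
```

Request:
servo_tool(deltas=[[[0, 0, -0.6], 0, 1.5], [[0, 0, -1.2], 0, 1.5], [[0, 0, -1.5], 0, 1.5], [[0, 0, -1.5], 0, 1.5], [[0, 0, -1.5], 0, 1.5], [[0, 0, -1.5], 0, 1.5], [[0, 0, -1], 0, 1.5], [[0, 0, -0.5], 0, 1.5], [[0, 0, 0], 0, 1.5]])

```text
clock: 6.5
position: [0.6415, -0.3011, 0.1833]
ee_rot: [0.999, 0.036, -0.012, 0.008]
ft_force: [0.6, 0.3, -1.3]
grip_width: 0.274
```

```bash
cat > plan.py <<'E'
from h import *
def plan(wps,pose=None,dec=1,step=3.,prof=True):
    """wps: (x,y,z mm, yaw deg, grip cm[, max step cm]) -> rows in tool axes, eased at start and end of each leg"""
    o=st(); M=R.from_quat(o["ee_rot"]).as_matrix(); p=np.array(o["position"])*100
    rows=[]
    for w in wps:
        t=np.array(w[:3])/10.; s=w[5] if len(w)>5 else step
        y=np.arctan2(M[1,0],M[0,0]); dy=(np.radians(w[3])-y+np.pi)%(2*np.pi)-np.pi
        n=max(1,int(np.ceil(max(np.linalg.norm(t-p)/s,abs(dy)/.12))))
        k=np.ones(n)
        if prof: k=np.r_[k[:-1] if n>1 else k*.5,.6,.3] if n>1 else np.r_[.6,.4]
        k=k/k.sum(); n=len(k)
        for i in range(n):
            f=k[i]/k[i:].sum(); y=np.arctan2(M[1,0],M[0,0]); dy=(np.radians(w[3])-y+np.pi)%(2*np.pi)-np.pi
            d=(t-p)*f; a=round(float(-dy*f),2); q=np.round(M.T@d,dec)
            p=p+M@q; M=M@R.from_rotvec([0,0,a]).as_matrix(); rows.append([[float(v)+0. for v in q],a,w[4]])
    for i in range(0,len(rows),12): print(str(rows[i:i+12]).replace(" ",""))
E
python3 - <<'E'
from m import *
o=st()
for n in("top","side"):
    p,d=eyes.camera(n); cv2.imwrite(f"pics/{n}3.png",p); np.save(f"{n}3.npy",d); W=cloud(n,d)
    for nm,c in {"red":(.574,-.099),"yel":(.585,.12),"grn":(.435,-.105)}.items():
        s=tuple(proj(n,[*c,.028])[0].round().astype(int)); q=rect(n,W,s,.0235,.05)
        if q: print(n,nm,np.round(q[0][0],1),np.round(q[0][1],1),round(q[0][2],1),q[2])
p=cv2.imread("pics/side3.png"); s=proj("side",np.array(o["position"])-[0,0,.04])[0].round().astype(int); h=70
cv2.imwrite("pics/s3.png",cv2.resize(p[s[1]-h:s[1]+h,s[0]-h:s[0]+h],(560,560),interpolation=cv2.INTER_CUBIC)); print(s)
E
```

```text
t 6.5 p [ 0.6415 -0.3011  0.1833] xax [ 0.997  0.071 -0.024] z [-0.023 -0.017 -1.   ] F [ 0.6  0.3 -1.3] g 0.27405175944860577
top red [574.4 -99.1] [59.8 84.2] 89.0 570
top yel [585.7 120.4] [84.5 60.2] 6.7 575
top grn [ 435.5 -105.1] [59.9 84. ] 76.3 458
side red [ 573.3 -101.2] [65.7 84.5] 89.9 903
side yel [584.4 117.3] [85.3 66.7] 6.0 598
side grn [ 434.8 -108.3] [64.9 84.6] 77.3 964
[349 308]
```

View pics/s3.png

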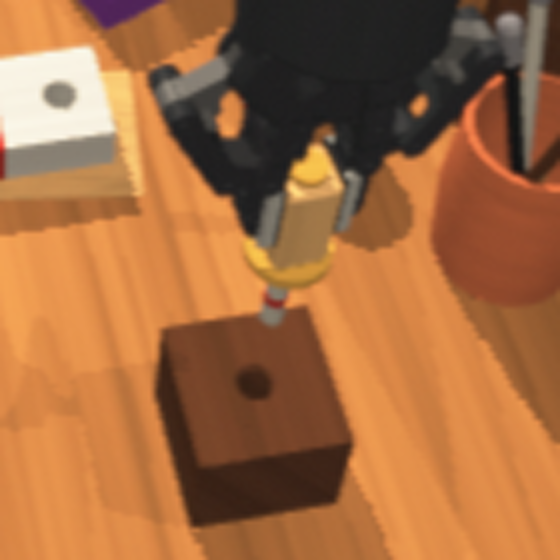

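Run:
```python
from plan import *
f=lambda u,v,z: (ray("side",[279+u/4,238+v/4],z)[0]*1000).round(1)
print("tip",f(271,322,.1127),"btn",f(312,160,.2225),"stand",f(254,383,.06),"redhole",f(60,94,.028))
plan([(595,-100,183,4,1.5)],step=2)
plan([(595,-100,120,4,1.5)],step=2)
```

```text
tip [ 641.  -302.2  112.7] btn [ 646.  -298.5  222.5] stand [ 639.3 -301.4   60. ] redhole [593.7 -99.3  28. ]
t 6.6 p [ 0.641  -0.3008  0.1816] xax [ 0.997  0.071 -0.026] z [-0.024 -0.016 -1.   ] F [ 0.   0.7 -2.1] g 0.27770760466990135
[[[-0.3,-1.9,0.0],0.0,1.5],[[-0.3,-1.9,0.0],0.0,1.5],[[-0.3,-1.9,0.0],0.0,1.5],[[-0.3,-1.9,0.0],0.0,1.5],[[-0.3,-1.8,-0.1],0.0,1.5],[[-0.3,-1.9,0.0],0.0,1.5],[[-0.3,-1.8,-0.1],0.0,1.5],[[-0.3,-1.9,0.0],0.0,1.5],[[-0.3,-1.8,-0.1],0.0,1.5],[[-0.2,-1.9,0.0],0.0,1.5],[[-0.2,-1.1,0.0],0.0,1.5],[[-0.1,-0.6,-0.1],0.0,1.5]]
t 6.6 p [ 0.641  -0.3008  0.1816] xax [ 0.997  0.071 -0.026] z [-0.024 -0.016 -1.   ] F [ 0.   0.7 -2.1] g 0.27770760466990135
[[[-0.3,-1.9,0.5],0.0,1.5],[[-0.3,-1.9,0.5],0.0,1.5],[[-0.3,-1.9,0.6],0.0,1.5],[[-0.3,-1.9,0.5],0.0,1.5],[[-0.3,-1.9,0.6],0.0,1.5],[[-0.3,-1.9,0.5],0.0,1.5],[[-0.2,-1.8,0.6],0.0,1.5],[[-0.3,-1.9,0.5],0.0,1.5],[[-0.2,-1.8,0.6],0.0,1.5],[[-0.3,-1.9,0.5],0.0,1.5],[[-0.1,-1.1,0.4],0.0,1.5],[[-0.1,-0.5,0.1],0.0,1.5]]
```

Request:
servo_tool(deltas=[[[-0.3, -1.9, 0.5], 0, 1.5], [[-0.3, -1.9, 0.5], 0, 1.5], [[-0.3, -1.9, 0.6], 0, 1.5], [[-0.3, -1.9, 0.5], 0, 1.5], [[-0.3, -1.9, 0.6], 0, 1.5], [[-0.3, -1.9, 0.5], 0, 1.5], [[-0.2, -1.8, 0.6], 0, 1.5], [[-0.3, -1.9, 0.5], 0, 1.5], [[-0.2, -1.8, 0.6], 0, 1.5], [[-0.3, -1.7, 0.3], 0, 1.5], [[-0.1, -1, 0], 0, 1.5], [[0, -0.4, 0], 0, 1.5]])

```text
clock: 7.6
position: [0.5858, -0.096, 0.1116]
ee_rot: [0.999, 0.034, -0.023, 0.007]
ft_force: [-0.3, 0.4, -0.4]
grip_width: 0.274
```

Request:
servo_tool(deltas=[[[0, 0, 0], 0, 1.5], [[0, 0, 0], 0, 1.5]])

```text
clock: 7.77
position: [0.5856, -0.0954, 0.1111]
ee_rot: [0.999, 0.035, -0.023, 0.007]
ft_force: [0.2, -0.2, -2.3]
grip_width: 0.277
```

Run:
```python
from plan import *
plan([(594,-98.5,115,4,1.5,1.0),(594,-98.5,90,4,1.5,1)])
```

```text
t 7.77 p [ 0.5856 -0.0954  0.1111] xax [ 0.997  0.069 -0.047] z [-0.046 -0.016 -0.999] F [ 0.2 -0.2 -2.3] g 0.2769558149260122
[[[0.5,0.2,-0.3],-0.0,1.5],[[0.3,0.2,-0.1],-0.0,1.5],[[0.0,0.0,0.9],-0.0,1.5],[[0.1,0.0,0.8],-0.0,1.5],[[0.0,0.0,0.5],-0.0,1.5],[[0.0,-0.1,0.3],-0.0,1.5]]
```

Tilt is now 2.8°, so I'll test which motions change it before gauging.

Request:
servo_tool(deltas=[[[0, 0, -2], 0, 1.5], [[0, 0, -1.5], 0, 1.5], [[0, 0, 0], 0, 1.5], [[0, 0, 0], 0, 1.5]])

```text
clock: 8.1
position: [0.5872, -0.0998, 0.1469]
ee_rot: [0.999, 0.032, -0.024, 0.009]
ft_force: [-0.1, -0.0, -2.1]
grip_width: 0.274
```

```bash
python3 -c "
from plan import *
st()"
```

```text
t 8.1 p [ 0.5872 -0.0998  0.1469] xax [ 0.997  0.064 -0.048] z [-0.046 -0.019 -0.999] F [-0.1 -0.  -2.1] g 0.27359759679441276
```

Request:
servo_tool(deltas=[[[3, 0, 0], 0, 1.5], [[3, 0, 0], 0, 1.5], [[0, 0, 0], 0, 1.5], [[0, 0, 0], 0, 1.5]])

```text
clock: 8.43
position: [0.6471, -0.1001, 0.1402]
ee_rot: [0.999, 0.029, -0.025, 0.009]
ft_force: [-0.9, 0.4, -0.4]
grip_width: 0.274
```

```bash
python3 -c "
from plan import *
st()"
```

```text
t 8.43 p [ 0.6471 -0.1001  0.1402] xax [ 0.997  0.058 -0.051] z [-0.05  -0.019 -0.999] F [-0.9  0.4 -0.4] g 0.2744939032295095
```

Request:
servo_tool(deltas=[[[-1, 0, 0], 0, 1.5], [[-1, 0, 0], 0, 1.5], [[-1, 0, 0], 0, 1.5], [[-1, 0, 0], 0, 1.5], [[-1, 0, 0], 0, 1.5], [[0, 0, 0], 0, 1.5], [[0, 0, 0], 0, 1.5]])

```text
clock: 9.02
position: [0.5905, -0.1075, 0.1372]
ee_rot: [0.999, 0.027, -0.029, 0.009]
ft_force: [0.3, 0.4, -0.9]
grip_width: 0.273
```

```bash
python3 -c "
from plan import *
st()"
```

```text
t 9.02 p [ 0.5905 -0.1075  0.1372] xax [ 0.997  0.053 -0.058] z [-0.057 -0.02  -0.998] F [ 0.3  0.4 -0.9] g 0.2733012094690715
```

Request:
servo_tool(deltas=[[[0, 0, 0], 0.1, 1.5], [[0, 0, 0], 0.1, 1.5], [[0, 0, 0], 0, 1.5], [[0, 0, 0], 0, 1.5]])

```text
clock: 9.35
position: [0.5907, -0.1084, 0.1366]
ee_rot: [0.997, -0.076, -0.027, 0.012]
ft_force: [0.1, 1.0, -1.4]
grip_width: 0.278
```

```bash
python3 -c "
from plan import *
print(st()['joint_pos'])"
```

```text
t 9.35 p [ 0.5907 -0.1084  0.1366] xax [ 0.987 -0.152 -0.053] z [-0.056 -0.02  -0.998] F [ 0.1  1.  -1.4] g 0.27794632734468233
[-0.39624869  0.4358152   0.62948362  1.62641687 -0.2355273   1.21732202
  0.1300424 ]
```

Request:
servo_tool(deltas=[[[1, 0, -3.9], 0, 1.5], [[1, 0, -3.9], 0, 1.5], [[1, 0, -3.9], 0, 1.5], [[2, 0, -3.5], 0, 1.5], [[3, 0, -3], 0, 1.5], [[4, 0, -1], 0, 1.5], [[4, 0, 0], 0, 1.5], [[0, 0, 0], 0, 1.5]])

```text
clock: 10.02
position: [0.7511, -0.1234, 0.3185]
ee_rot: [0.998, -0.061, -0.032, 0.013]
ft_force: [-0.8, 0.7, -5.9]
grip_width: 0.276
```

```bash
python3 -c "
from plan import *
print(st()['joint_pos'])"
```

```text
t 10.02 p [ 0.7511 -0.1234  0.3185] xax [ 0.991 -0.122 -0.062] z [-0.065 -0.021 -0.998] F [-0.8  0.7 -5.9] g 0.27603430408954766
[-0.15518145  0.76632131  0.61716093  0.74872695 -0.38007209  1.77129431
  0.13908933]
```

Request:
servo_tool(deltas=[[[4, 0, 0], 0, 1.5], [[4, 0, 0], 0, 1.5], [[4, 0, 0], 0, 1.5], [[4, 0, 0], 0, 1.5], [[0, 0, 0], 0, 1.5]])

```text
clock: 10.43
position: [0.8138, -0.1406, 0.3136]
ee_rot: [0.997, -0.072, -0.031, 0.005]
ft_force: [-0.6, -1.5, -0.5]
grip_width: 0.279
```

```bash
python3 -c "
from plan import *
print(st()['joint_pos'])"
```

```text
t 10.43 p [ 0.8138 -0.1406  0.3136] xax [ 0.988 -0.143 -0.06 ] z [-0.062 -0.005 -0.998] F [-0.6 -1.5 -0.5] g 0.27942430871125656
[ 0.01990663  1.06819922  0.86260264  0.23006826 -0.7672232   1.9760899
  0.0687329 ]
```

Request:
servo_tool(deltas=[[[4, 0, 0], 0, 1.5], [[4, 0, 0], 0, 1.5], [[4, 0, 0], 0, 1.5], [[4, 0, 0], 0, 1.5], [[4, 0, 0], 0, 1.5], [[4, 0, 0], 0, 1.5]])

```text
clock: 10.93
position: [0.8061, -0.1388, 0.3043]
ee_rot: [0.996, -0.073, -0.053, -0.006]
ft_force: [0.0, 0.0, -1.2]
grip_width: 0.274
```

```bash
python3 -c "
from plan import *
print(st()['joint_pos'])"
```

```text
t 10.93 p [ 0.8061 -0.1388  0.3043] xax [ 0.984 -0.145 -0.106] z [-0.104  0.02  -0.994] F [ 0.   0.  -1.2] g 0.27401534100961356
[ 0.04830321  1.14680873  1.33415933  0.16304245 -1.26403053  2.05708429
  0.07360282]
```

That went the wrong way, because joint 3 rolled. Tilting outward needs joint 6 at its upper limit, which happens high up, so I'll try that.

Request:
servo_tool(deltas=[[[-4, 0, -1], 0, 1.5], [[-4, 0, -1], 0, 1.5], [[-3, 0, -3], 0, 1.5], [[-3, 0, -3], 0, 1.5], [[0, 0, -4], 0, 1.5], [[0, 0, -4], 0, 1.5], [[0, 0, -4], 0, 1.5], [[0, 0, -4], 0, 1.5], [[0, 0, 0], 0, 1.5]])

```text
clock: 11.68
position: [0.7181, -0.1233, 0.3818]
ee_rot: [0.994, -0.068, -0.085, -0.014]
ft_force: [-0.4, 0.4, -1.1]
grip_width: 0.277
```

```bash
python3 -c "
from plan import *
print(st()['joint_pos'])"
```

```text
t 11.68 p [ 0.7181 -0.1233  0.3818] xax [ 0.976 -0.132 -0.171] z [-0.167  0.039 -0.985] F [-0.4  0.4 -1.1] g 0.27677196009624017
[-0.06003019  0.82780581  0.6368923   0.50953257 -0.47403914  2.04972373
  0.11451154]
```

Request:
servo_tool(deltas=[[[0, 0, -4], 0, 1.5], [[0, 0, -4], 0, 1.5], [[0, 0, -4], 0, 1.5], [[0, 0, 0], 0, 1.5]])

```text
clock: 12.02
position: [0.701, -0.1236, 0.4286]
ee_rot: [0.996, -0.069, -0.064, -0.01]
ft_force: [-0.6, 0.3, 1.1]
grip_width: 0.275
```

```bash
python3 -c "
from plan import *
print(st()['joint_pos'])"
```

```text
t 12.02 p [ 0.701  -0.1236  0.4286] xax [ 0.982 -0.136 -0.129] z [-0.126  0.029 -0.992] F [-0.6  0.3  1.1] g 0.2746196369437096
[ 0.03421234  0.72808167  0.27423703  0.49774329 -0.20190981  2.0578112
  0.03094792]
```

That works: tilt is falling and joint 3 is unwinding. I'll keep going up.

Request:
servo_tool(deltas=[[[0, 0, -4], 0, 1.5], [[0, 0, -4], 0, 1.5], [[0, 0, -4], 0, 1.5], [[0, 0, 0], 0, 1.5]])

```text
clock: 12.35
position: [0.6742, -0.1197, 0.4897]
ee_rot: [0.997, -0.068, -0.027, -0.007]
ft_force: [-1.9, 0.2, 0.1]
grip_width: 0.275
```

```bash
python3 -c "
from plan import *
print(st()['joint_pos'])"
```

```text
t 12.35 p [ 0.6742 -0.1197  0.4897] xax [ 0.989 -0.136 -0.055] z [-0.053  0.018 -0.998] F [-1.9  0.2  0.1] g 0.27520063381310655
[ 0.01447557  0.61928577  0.28917197  0.53363608 -0.1926436   2.05785017
  0.03416154]
```

Request:
servo_tool(deltas=[[[0, 0, -3], 0, 1.5], [[0, 0, -3], 0, 1.5], [[0, 0, 0], 0, 1.5]])

```text
clock: 12.6
position: [0.6588, -0.1176, 0.5199]
ee_rot: [0.998, -0.068, -0.008, -0.005]
ft_force: [-0.9, -0.6, -1.0]
grip_width: 0.271
```

```bash
python3 -c "
from plan import *
print(st()['joint_pos'])"
```

```text
t 12.6 p [ 0.6588 -0.1176  0.5199] xax [ 0.991 -0.136 -0.017] z [-0.015  0.011 -1.   ] F [-0.9 -0.6 -1. ] g 0.27108007085551006
[ 0.00296109  0.56421082  0.29613822  0.54994502 -0.18511829  2.05814205
  0.03421056]
```

Joint 6 at its limit gives a way to reset the tilt. I'll bias it slightly past zero and then descend.

Request:
servo_tool(deltas=[[[0, 0, -3.5], 0, 1.5], [[0, 0, 0], 0, 1.5], [[0, 0, 3], 0, 1.5], [[0, 0, 4], 0, 1.5], [[0, 0, 4], 0, 1.5], [[0, 0, 4], 0, 1.5], [[0, 0, 4], 0, 1.5], [[0, 0, 3], 0, 1.5], [[0, 0, 1], 0, 1.5], [[0, 0, 0], 0, 1.5]])

```text
clock: 13.43
position: [0.6498, -0.1157, 0.2874]
ee_rot: [0.998, -0.069, -0.001, -0.004]
ft_force: [-0.1, -0.1, -1.2]
grip_width: 0.272
```

Run:
```python
from plan import *
print(st()['joint_pos'])
plan([(594,-98.5,160,0,1.5)],step=3.9)
```

```text
t 13.43 p [ 0.6498 -0.1157  0.2874] xax [ 0.991 -0.137 -0.003] z [-0.002  0.008 -1.   ] F [-0.1 -0.1 -1.2] g 0.27220129136547055
[-0.08258496  0.39617185  0.274064    1.27829868 -0.1128156   1.48403701
  0.04348028]
t 13.43 p [ 0.6498 -0.1157  0.2874] xax [ 0.991 -0.137 -0.003] z [-0.002  0.008 -1.   ] F [-0.1 -0.1 -1.2] g 0.27220129136547055
[[[-1.5,-0.2,3.3],-0.04,1.5],[[-1.4,-0.3,3.3],-0.03,1.5],[[-1.5,-0.3,3.2],-0.04,1.5],[[-0.8,-0.2,2.0],-0.02,1.5],[[-0.5,-0.2,1.0],-0.01,1.5]]
```

Request:
servo_tool(deltas=[[[-1.5, -0.3, 3.5], 0, 1.5], [[-1.5, -0.4, 3.5], 0, 1.5], [[-1.4, -0.4, 3.5], 0, 1.5], [[-1, -0.3, 2.5], 0, 1.5], [[-0.3, -0.2, 1], 0, 1.5], [[0, 0, 0], 0, 1.5]])

```text
clock: 13.93
position: [0.5946, -0.0924, 0.1433]
ee_rot: [0.997, -0.071, -0.002, -0.004]
ft_force: [0.3, -0.1, -1.8]
grip_width: 0.273
```

Run:
```python
from m import *
from plan import *
o=st(); 
for n in("top","side"):
    p,d=eyes.camera(n); cv2.imwrite(f"pics/{n}4.png",p); W=cloud(n,d)
    for nm,c in {"red":(.574,-.099),"grn":(.435,-.105)}.items():
        s=tuple(proj(n,[*c,.028])[0].round().astype(int)); q=rect(n,W,s,.0235,.05)
        if q: print(n,nm,np.round(q[0][0],1),np.round(q[0][1],1),round(q[0][2],1),q[2])
p=cv2.imread("pics/side4.png"); s=proj("side",np.array(o["position"])-[0,0,.05])[0].round().astype(int); h=50
cv2.imwrite("pics/s4.png",cv2.resize(p[s[1]-h:s[1]+h,s[0]-h:s[0]+h],(600,600),interpolation=cv2.INTER_CUBIC)); print(s)
```

```text
t 13.93 p [ 0.5946 -0.0924  0.1433] xax [ 0.99  -0.142 -0.005] z [-0.004  0.009 -1.   ] F [ 0.3 -0.1 -1.8] g 0.2730977447919359
top red [642.1  -0.9] [43.7 60.1] 21.4 216
top grn [399.6   5.3] [53.1 47.1] 58.9 226
side red [ 573.5 -101.4] [65.7 84.2] 89.7 895
side grn [ 434.7 -107.7] [63.5 84.4] 77.1 946
[294 239]
```

View pics/s4.png

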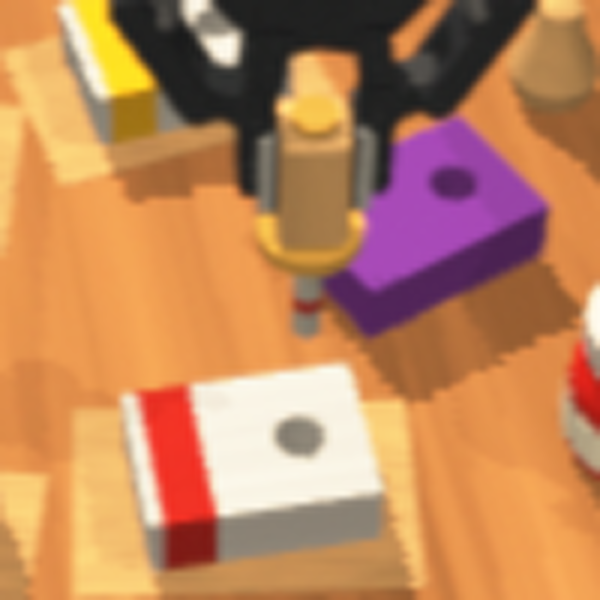

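```bash
cat >> h.py <<'E'
def px(n,u,v,o,k,z): return (ray(n,[o[0]+u/k,o[1]+v/k],z)[0]*1000).round(1)
E
python3 - <<'E'
from plan import *
print(px("side",304,331,(244,189),6,.0727),px("side",299,436,(244,189),6,.028),px("side",317,105,(244,189),6,.183))
E
```

```text
[596.4 -88.8  72.7] [593.3 -99.7  28. ] [598.  -88.7 183. ]
```

Request:
servo_tool(deltas=[[[-0.2, 1, 1.5], 0, 1.5], [[0, 0, 1.5], 0, 1.5], [[0, 0, 0], 0, 1.5]])

```text
clock: 14.28
position: [0.5997, -0.1044, 0.1226]
ee_rot: [0.997, -0.071, 0.006, -0.004]
ft_force: [0.1, 0.4, -1.9]
grip_width: 0.274
```

Run:
```python
from plan import *
o=st(); p,_=eyes.camera("side")
s=proj("side",[.592,-.1,.05])[0].round().astype(int); h=40
cv2.imwrite("pics/s5.png",cv2.resize(p[s[1]-h:s[1]+h,s[0]-h:s[0]+h],(480,480),interpolation=cv2.INTER_CUBIC)); print(s)
```

```text
t 14.28 p [ 0.5997 -0.1044  0.1226] xax [ 0.99  -0.143  0.011] z [ 0.012  0.007 -1.   ] F [ 0.1  0.4 -1.9] g 0.27373705034736134
[293 255]
```

View pics/s5.png

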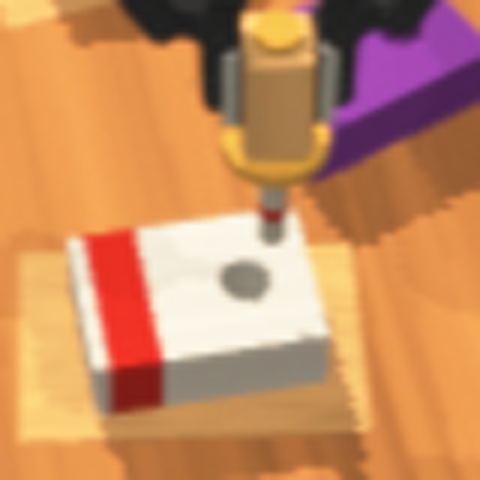

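Run:
```python
from plan import *
print(px("side",270,240,(253,215),6,.052),px("side",245,281,(253,215),6,.028))
```

```text
[ 601.2 -102.3   52. ] [ 593.2 -100.1   28. ]
```

Request:
servo_tool(deltas=[[[-0.9, -0.1, 0], 0, 1.5], [[0, 0, 0], 0, 1.5], [[0, 0, 0], 0, 1.5]])

```text
clock: 14.58
position: [0.5941, -0.1036, 0.1292]
ee_rot: [0.997, -0.072, 0.01, -0.003]
ft_force: [-0.2, -0.1, -1.2]
grip_width: 0.275
```

```bash
cat >> plan.py <<'E'
def go(hole,z=None,off=(1.5,1.5)):
    """shift (cm, tool axes) that brings the rod tip over a hole (mm); z = wanted tip height"""
    o=st(); M=R.from_quat(o["ee_rot"]).as_matrix(); p=np.array(o["position"])*1000
    tip=p[:2]+off+M[:2,2]*70; tz=p[2]-70.6
    d=np.r_[np.array(hole)-tip,0 if z is None else z-tz]
    print("tip",tip.round(1),round(tz,1),"world d",d.round(1),"tool cm",(M.T@d/10).round(2))
E
python3 -c "
from plan import *
go((593,-99.8),34)"
```

```text
t 14.58 p [ 0.5941 -0.1036  0.1292] xax [ 0.989 -0.144  0.02 ] z [ 0.021  0.005 -1.   ] F [-0.2 -0.1 -1.2] g 0.2745415832793088
tip [ 597.  -101.7] 58.6 world d [ -4.    1.9 -24.6] tool cm [-0.47 -0.11  2.45]
```

Request:
servo_tool(deltas=[[[-0.7, -0.1, 1], 0, 1.5], [[0, 0, 1], 0, 1.5], [[0, 0, 0], 0, 1.5]])

```text
clock: 14.83
position: [0.5897, -0.1013, 0.112]
ee_rot: [0.997, -0.072, 0.013, -0.004]
ft_force: [-0.5, 0.2, -1.9]
grip_width: 0.276
```

```bash
python3 -c "
from plan import *
go((593,-99.8),34)"
```

```text
t 14.83 p [ 0.5897 -0.1013  0.112 ] xax [ 0.989 -0.144  0.025] z [ 0.026  0.005 -1.   ] F [-0.5  0.2 -1.9] g 0.2763773221370892
tip [593.  -99.4] 41.4 world d [-0.  -0.4 -7.4] tool cm [-0.02  0.05  0.74]
```

Request:
servo_tool(deltas=[[[-0.1, 0, 1.2], 0, 1.5], [[-0.1, 0, 1.2], 0, 1.5], [[0, 0, 0], 0, 1.5]])

```text
clock: 15.08
position: [0.5893, -0.1007, 0.0867]
ee_rot: [0.997, -0.072, 0.014, -0.004]
ft_force: [-0.5, 0.5, -2.0]
grip_width: 0.275
```

```bash
python3 -c "
from plan import *
go((593,-99.8),16)"
```

```text
t 15.08 p [ 0.5893 -0.1007  0.0867] xax [ 0.989 -0.143  0.027] z [ 0.028  0.006 -1.   ] F [-0.5  0.5 -2. ] g 0.27461630795036696
tip [592.8 -98.8] 16.1 world d [ 0.2 -1.  -0.1] tool cm [0.04 0.09 0.01]
```

The tip is in the hole with no contact force. I'll go down in small steps and feel for the bottom.

Request:
servo_tool(deltas=[[[0, 0.1, 0.4], 0, 1.5], [[0, 0, 0.4], 0, 1.5], [[0, 0, 0], 0, 1.5]])

```text
clock: 15.33
position: [0.5891, -0.1018, 0.0768]
ee_rot: [0.997, -0.072, 0.013, -0.004]
ft_force: [-0.0, -0.7, -2.1]
grip_width: 0.271
```

Request:
servo_tool(deltas=[[[0, 0, 0.4], 0, 1.5], [[0, 0, 0.3], 0, 1.5], [[0, 0, 0], 0, 1.5]])

```text
clock: 15.58
position: [0.5913, -0.1025, 0.0747]
ee_rot: [0.997, -0.072, 0.015, -0.004]
ft_force: [0.2, -0.2, -2.3]
grip_width: 0.27
```

```bash
python3 -c "
from plan import *
go((593,-99.8),4)"
```

```text
t 15.58 p [ 0.5913 -0.1025  0.0747] xax [ 0.989 -0.144  0.029] z [ 0.03   0.006 -1.   ] F [ 0.2 -0.2 -2.3] g 0.269539053654804
tip [ 594.9 -100.5] 4.1 world d [-1.9  0.7 -0.1] tool cm [-0.2  -0.05  0.  ]
```

Request:
servo_tool(deltas=[[[-0.2, 0, 0.4], 0, 1.5], [[0, 0, 0], 0, 1.5], [[0, 0, 0], 0, 1.5]])

```text
clock: 15.83
position: [0.5928, -0.1028, 0.0749]
ee_rot: [0.997, -0.072, 0.019, -0.004]
ft_force: [0.1, 0.0, -2.2]
grip_width: 0.274
```

Request:
servo_tool(deltas=[[[-0.1, 0, 0.4], 0, 1.5], [[0, 0, 0], 0, 1.5], [[0, 0, 0], 0, 1.5], [[0, 0, 0], 0, 1.5]])

```text
clock: 16.17
position: [0.5939, -0.1031, 0.0738]
ee_rot: [0.997, -0.072, 0.022, -0.004]
ft_force: [-0.5, -0.1, 4.1]
grip_width: 0.268
```

```bash
python3 -c "
from plan import *
go((593,-99.8),60)"
```

```text
t 16.17 p [ 0.5939 -0.1031  0.0738] xax [ 0.989 -0.145  0.043] z [ 0.044  0.005 -0.999] F [-0.5 -0.1  4.1] g 0.2682618677855578
tip [ 598.5 -101.2] 3.2 world d [-5.5  1.4 56.8] tool cm [-0.32 -0.13 -5.69]
```

Contact is +6 N at a tip height of about 3 mm, so red is deep (about 24 mm). I'll dwell a moment and lift.

Request:
servo_tool(deltas=[[[0, 0, 0], 0, 1.5], [[0, 0, 0], 0, 1.5], [[0, 0, 0], 0, 1.5], [[0, 0, 0], 0, 1.5], [[-0.1, 0, -1], 0, 1.5], [[-0.1, 0, -1.5], 0, 1.5], [[-0.1, 0, -1.5], 0, 1.5], [[-0.1, 0, -1.5], 0, 1.5], [[0, 0, -1], 0, 1.5], [[0, 0, 0], 0, 1.5], [[0, 0, 0], 0, 1.5]])

```text
clock: 17.08
position: [0.5842, -0.1024, 0.1393]
ee_rot: [0.997, -0.072, 0.018, -0.004]
ft_force: [-0.1, 0.5, -1.6]
grip_width: 0.273
```

Run:
```python
from plan import *
o=st();print(o['joint_pos'],o['tau'])
from m import *
n="side";p,d=eyes.camera(n); W=cloud(n,d)
for nm,c in {"red":(.574,-.099),"yel":(.585,.12),"grn":(.435,-.105)}.items():
        s=tuple(proj(n,[*c,.028])[0].round().astype(int)); q=rect(n,W,s,.0235,.05)
        if q: print(n,nm,np.round(q[0][0],1),np.round(q[0][1],1),round(q[0][2],1),q[2])
```

```text
t 17.08 p [ 0.5842 -0.1024  0.1393] xax [ 0.989 -0.144  0.036] z [ 0.037  0.005 -0.999] F [-0.1  0.5 -1.6] g 0.27254794625187356
[-0.10785911  0.3042      0.25033142  1.71015709 -0.09469041  1.10175338
  0.02678174] [ 7.99438893e-02 -5.83381605e+01  4.00757656e+00 -3.82398033e+01
 -8.91231088e-03 -1.08153457e-01 -1.94022740e-02]
side red [ 573.3 -100.8] [64.9 84.6] 89.9 898
side yel [578.6 101.7] [12.1 36.5] 24.2 45
side grn [ 434.8 -108. ] [64.2 84.6] 77.3 945
```

Request:
servo_tool(deltas=[[[-0.2, -2.5, 0], 0, 1.5], [[-0.2, -3.2, 0], 0, 1.5], [[-0.2, -3.2, 0], 0, 1.5], [[-0.2, -3.2, 0], 0, 1.5], [[-0.2, -3.2, 0], 0, 1.5], [[-0.2, -3, 0], 0, 1.5], [[-0.1, -1.8, 0], 0, 1.5], [[0, -0.7, 0], 0, 1.5], [[0, 0, 0], 0, 1.5], [[0, 0, 0], 0, 1.5]])

```text
clock: 17.97
position: [0.598, 0.1107, 0.1301]
ee_rot: [0.997, -0.075, 0.012, -0.002]
ft_force: [0.5, -0.4, -2.0]
grip_width: 0.277
```

Run:
```python
from plan import *
go((603.5,122),40); print(telemetry.get_obs()['joint_pos'])
from m import *
for n in("top","side"):
    p,d=eyes.camera(n); cv2.imwrite(f"pics/{n}6.png",p); W=cloud(n,d)
    for nm,c in {"red":(.574,-.099),"yel":(.585,.12),"grn":(.435,-.105)}.items():
        s=tuple(proj(n,[*c,.028])[0].round().astype(int)); q=rect(n,W,s,.0235,.05)
        if q: print(n,nm,np.round(q[0][0],1),np.round(q[0][1],1),round(q[0][2],1),q[2])
```

```text
t 17.97 p [0.598  0.1107 0.1301] xax [ 0.989 -0.149  0.024] z [ 0.024  0.001 -1.   ] F [ 0.5 -0.4 -2. ] g 0.27736046005768344
tip [601.1 112.3] 59.5 world d [  2.4   9.7 -19.5] tool cm [ 0.04 -0.98  1.96]
[-0.38076249  0.34963867  0.14670354  1.66297788 -0.05075378  1.10915537
 -0.37116047]
top red [574.3 -99.1] [59.9 84.2] 89.0 560
top yel [651.6  24.4] [81.3 24.5] 25.0 191
top grn [ 435.3 -105.1] [60.6 84. ] 77.1 587
side red [ 573.4 -101.4] [65.9 84.2] 89.9 899
side yel [584.4 116.9] [85.9 66.6] 5.4 583
side grn [ 435.  -108.3] [64.6 84.9] 77.3 960
```

Request:
servo_tool(deltas=[[[0.1, -1, 1], 0, 1.5], [[0, 0, 0.9], 0, 1.5], [[0, 0, 0], 0, 1.5], [[0, 0, 0], 0, 1.5]])

```text
clock: 18.4
position: [0.6018, 0.115, 0.1092]
ee_rot: [0.997, -0.079, 0.012, -0.001]
ft_force: [-0.0, 0.1, -1.3]
grip_width: 0.278
```

```bash
python3 -c "
from plan import *
go((603.5,122),34)
p,_=eyes.camera('side')
s=proj('side',[.60,.12,.045])[0].round().astype(int); h=30;print(s)
cv2.imwrite('pics/s7.png',cv2.resize(p[s[1]-h:s[1]+h,s[0]-h:s[0]+h],(480,480),interpolation=cv2.INTER_CUBIC))"
```

```text
t 18.4 p [0.6018 0.115  0.1092] xax [ 0.987 -0.158  0.025] z [ 0.025 -0.001 -1.   ] F [-0.   0.1 -1.3] g 0.2784900695876163
tip [605.1 116.5] 38.6 world d [-1.6  5.5 -4.6] tool cm [-0.25 -0.52  0.46]
[278 188]
```

View pics/s7.png

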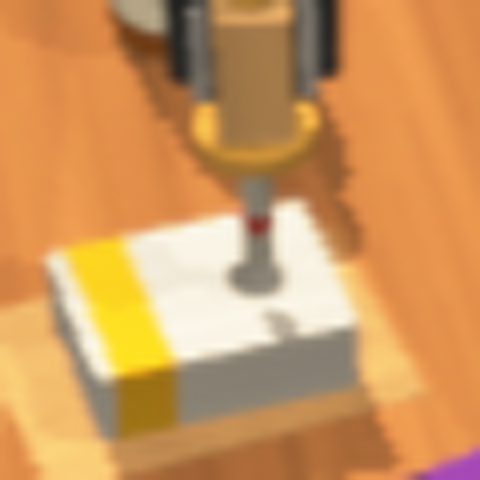

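Run:
```python
from plan import *
print(px("side",255,279,(248,158),8,.028),px("side",257,266,(248,158),8,.0386),(proj("side",[.6051,.1165,.0386])-[248,158])*8,(proj("side",[.6035,.122,.028])-[248,158])*8)
```

```text
[604.1 120.8  28. ] [603.7 115.2  38.6] [[260.5492406  262.55375744]] [[252.261371   276.60944591]]
```

Request:
servo_tool(deltas=[[[-0.3, -0.8, 0], 0, 1.5], [[0, 0, 0], 0, 1.5], [[0, 0, 0], 0, 1.5]])

```text
clock: 18.7
position: [0.6, 0.123, 0.1093]
ee_rot: [0.997, -0.08, 0.012, -0.0]
ft_force: [0.5, -0.2, -2.0]
grip_width: 0.276
```

```bash
python3 -c "
from plan import *
go((603.7,121.6),20)"
```

```text
t 18.7 p [0.6    0.123  0.1093] xax [ 0.987 -0.159  0.024] z [ 0.024 -0.001 -1.   ] F [ 0.5 -0.2 -2. ] g 0.2756560521172571
tip [603.2 124.4] 38.7 world d [  0.5  -2.8 -18.7] tool cm [0.05 0.27 1.87]
```

Request:
servo_tool(deltas=[[[0, 0.3, 0.4], 0, 1.5], [[0, 0, 0], 0, 1.5], [[0, 0, 0.9], 0, 1.5], [[0, 0, 0], 0, 1.5]])

```text
clock: 19.03
position: [0.6001, 0.1201, 0.0959]
ee_rot: [0.997, -0.08, 0.013, -0.001]
ft_force: [-0.9, 0.1, -2.3]
grip_width: 0.272
```

```bash
python3 -c "
from plan import *
go((603.7,121.6),16)"
```

```text
t 19.03 p [0.6001 0.1201 0.0959] xax [ 0.987 -0.159  0.026] z [ 0.026 -0.001 -1.   ] F [-0.9  0.1 -2.3] g 0.27197010799123555
tip [603.4 121.6] 25.3 world d [ 0.3  0.  -9.3] tool cm [ 0.01 -0.    0.93]
```

In the hole (tip at 25 mm, no force). Continuing down.

Request:
servo_tool(deltas=[[[0, 0, 0.6], 0, 1.5], [[0, 0, 0.4], 0, 1.5], [[0, 0, 0], 0, 1.5]])

```text
clock: 19.28
position: [0.6002, 0.1198, 0.0843]
ee_rot: [0.997, -0.08, 0.013, -0.001]
ft_force: [0.2, -0.2, -1.3]
grip_width: 0.275
```

Request:
servo_tool(deltas=[[[0, 0, 0.4], 0, 1.5], [[0, 0, 0], 0, 1.5], [[0, 0, 0], 0, 1.5]])

```text
clock: 19.53
position: [0.6001, 0.1197, 0.0793]
ee_rot: [0.997, -0.08, 0.012, -0.0]
ft_force: [0.7, 0.7, -0.7]
grip_width: 0.278
```

```bash
python3 -c "
from plan import *
go((603.7,121.6),4)"
```

```text
t 19.53 p [0.6001 0.1197 0.0793] xax [ 0.987 -0.159  0.025] z [ 0.025 -0.001 -1.   ] F [ 0.7  0.7 -0.7] g 0.27757651618418977
tip [603.3 121.1] 8.7 world d [ 0.4  0.5 -4.7] tool cm [ 0.01 -0.06  0.47]
```

Request:
servo_tool(deltas=[[[0, 0, 0.5], 0, 1.5], [[0, 0, 0], 0, 1.5], [[0, 0, 0.3], 0, 1.5], [[0, 0, 0], 0, 1.5], [[0, 0, 0], 0, 1.5], [[0, 0, 0], 0, 1.5]])

```text
clock: 20.03
position: [0.6025, 0.1205, 0.0749]
ee_rot: [0.997, -0.08, 0.015, -0.002]
ft_force: [0.0, 1.2, -2.0]
grip_width: 0.269
```

Request:
servo_tool(deltas=[[[0, 0, 0.3], 0, 1.5], [[0, 0, 0], 0, 1.5], [[0, 0, 0], 0, 1.5], [[0, 0, 0], 0, 1.5], [[0, 0, 0], 0, 1.5]])

```text
clock: 20.45
position: [0.6037, 0.1209, 0.0739]
ee_rot: [0.997, -0.08, 0.016, -0.002]
ft_force: [0.7, -0.2, 3.0]
grip_width: 0.274
```

```bash
python3 -c "
from plan import *
go((603.7,121.6),4)"
```

```text
t 20.45 p [0.6037 0.1209 0.0739] xax [ 0.987 -0.159  0.031] z [ 0.032  0.002 -0.999] F [ 0.7 -0.2  3. ] g 0.2736514728073508
tip [607.4 122.6] 3.3 world d [-3.7 -1.   0.7] tool cm [-0.35  0.16 -0.08]
```

Contact again at a tip height of about 3 mm, so yellow is deep. Lifting and moving to green.

Request:
servo_tool(deltas=[[[0, 0, 0], 0, 1.5], [[0, 0, 0], 0, 1.5], [[-0.2, 0, -1], 0, 1.5], [[0, 0, -1.5], 0, 1.5], [[0, 0, -1.5], 0, 1.5], [[0, 0, -1.5], 0, 1.5], [[0, 0, -1], 0, 1.5], [[0, 0, -0.4], 0, 1.5], [[0, 0, 0], 0, 1.5]])

```text
clock: 21.2
position: [0.597, 0.1207, 0.1456]
ee_rot: [0.997, -0.08, 0.014, -0.001]
ft_force: [-0.2, -0.2, -2.3]
grip_width: 0.271
```

Request:
servo_tool(deltas=[[[-1, 2.2, 0], 0, 1.5], [[-1.4, 3.1, 0], 0, 1.5], [[-1.4, 3.1, 0], 0, 1.5], [[-1.4, 3.1, 0], 0, 1.5], [[-1.4, 3.1, 0], 0, 1.5], [[-1.4, 3.1, 0], 0, 1.5], [[-1.4, 3.1, 0], 0, 1.5], [[-1.1, 2.5, 0], 0, 1.5], [[-0.7, 1.6, 0], 0, 1.5], [[-0.3, 0.6, 0], 0, 1.5], [[0, 0, 0], 0, 1.5], [[0, 0, 0], 0, 1.5]])

```text
clock: 22.2
position: [0.432, -0.1196, 0.1332]
ee_rot: [0.997, -0.078, 0.01, -0.003]
ft_force: [1.1, 0.3, -0.7]
grip_width: 0.274
```

Run:
```python
from plan import *
go((452.6,-109.6),40); print(telemetry.get_obs()['joint_pos'])
from m import *
for n in("top","side"):
    p,d=eyes.camera(n); cv2.imwrite(f"pics/{n}8.png",p); W=cloud(n,d)
    for nm,c in {"red":(.574,-.099),"yel":(.585,.12),"grn":(.435,-.105)}.items():
        s=tuple(proj(n,[*c,.028])[0].round().astype(int)); q=rect(n,W,s,.0235,.05)
        if q: print(n,nm,np.round(q[0][0],1),np.round(q[0][1],1),round(q[0][2],1),q[2])
```

```text
t 22.2 p [ 0.432  -0.1196  0.1332] xax [ 0.988 -0.156  0.019] z [ 0.02   0.003 -1.   ] F [ 1.1  0.3 -0.7] g 0.2741475778813778
tip [ 434.9 -117.8] 62.6 world d [ 17.7   8.2 -22.6] tool cm [ 1.58 -1.08  2.3 ]
[-1.33047166e-01  1.35525516e-03  3.08932245e-01  2.05943414e+00
 -8.41804034e-03  1.06151615e+00  2.31074631e-02]
top red [574.4 -98.4] [57.4 84.7] 88.4 552
top yel [585.5 120.5] [84.7 60.2] 6.9 569
top grn [437.9 -85.6] [33.5 81.3] 88.1 280
side red [ 573.3 -100.9] [64.9 84.5] 89.9 893
side yel [584.5 117.3] [85.1 66.6] 6.0 584
side grn [ 434.6 -108.2] [64.6 84.2] 77.3 930
```

Request:
servo_tool(deltas=[[[1, -0.6, 0.8], 0, 1.5], [[0.6, -0.4, 0.8], 0, 1.5], [[0, 0, 0], 0, 1.5], [[0, 0, 0], 0, 1.5]])

```text
clock: 22.63
position: [0.453, -0.1073, 0.1166]
ee_rot: [0.997, -0.074, 0.01, -0.002]
ft_force: [0.4, -0.2, -2.1]
grip_width: 0.277
```

Run:
```python
from plan import *
go((452.6,-109.6),36)
p,_=eyes.camera('side')
s=proj('side',[.45,-.11,.045])[0].round().astype(int); h=30;print(s)
cv2.imwrite('pics/s9.png',cv2.resize(p[s[1]-h:s[1]+h,s[0]-h:s[0]+h],(480,480),interpolation=cv2.INTER_CUBIC))
```

```text
t 22.63 p [ 0.453  -0.1073  0.1166] xax [ 0.989 -0.148  0.02 ] z [ 0.02   0.003 -1.   ] F [ 0.4 -0.2 -2.1] g 0.27666720796013794
tip [ 455.9 -105.6] 46.0 world d [ -3.3  -4.  -10. ] tool cm [-0.29  0.45  0.99]
[227 270]
```

View pics/s9.png

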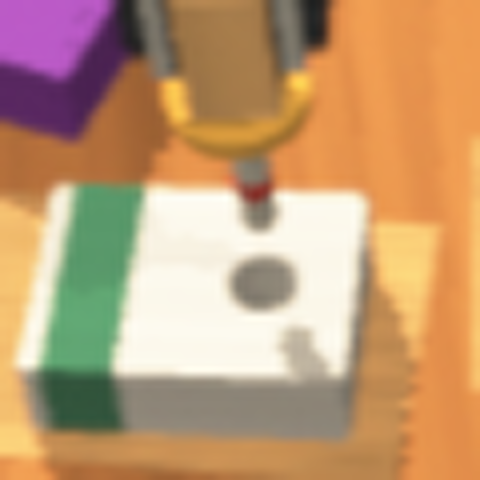

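Run:
```python
from plan import *
print(px("side",264,283,(197,240),8,.028),px("side",261,221,(197,240),8,.046))
```

```text
[ 454.1 -110.7   28. ] [ 455.5 -104.3   46. ]
```

Request:
servo_tool(deltas=[[[-0.2, 0.4, 0.5], 0, 1.5], [[0, 0, 0], 0, 1.5], [[0, 0, 0], 0, 1.5]])

```text
clock: 22.93
position: [0.4498, -0.1111, 0.1113]
ee_rot: [0.997, -0.074, 0.01, -0.002]
ft_force: [0.1, -0.1, -1.9]
grip_width: 0.276
```

Run:
```python
from plan import *
go((452.8,-110),22)
```

```text
t 22.93 p [ 0.4498 -0.1111  0.1113] xax [ 0.989 -0.148  0.019] z [ 0.02   0.003 -1.   ] F [ 0.1 -0.1 -1.9] g 0.2760272965713204
tip [ 452.7 -109.4] 40.7 world d [  0.1  -0.6 -18.7] tool cm [-0.02  0.07  1.87]
```

Request:
servo_tool(deltas=[[[0.1, 0.1, 0.8], 0, 1.5], [[0, 0, 0.8], 0, 1.5], [[0, 0, 0], 0, 1.5]])

```text
clock: 23.18
position: [0.4509, -0.1128, 0.0943]
ee_rot: [0.997, -0.074, 0.01, -0.003]
ft_force: [-0.9, -0.6, -0.4]
grip_width: 0.273
```

Request:
servo_tool(deltas=[[[0, 0, 0.5], 0, 1.5], [[0, 0, 0.3], 0, 1.5], [[0, 0, 0], 0, 1.5]])

```text
clock: 23.43
position: [0.4507, -0.113, 0.0848]
ee_rot: [0.997, -0.075, 0.01, -0.003]
ft_force: [-0.7, -1.0, -1.5]
grip_width: 0.279
```

Run:
```python
from plan import *
go((453.3,-110.2),16)
```

```text
t 23.43 p [ 0.4507 -0.113   0.0848] xax [ 0.989 -0.149  0.019] z [ 0.02   0.004 -1.   ] F [-0.7 -1.  -1.5] g 0.2790832393070878
tip [ 453.6 -111.2] 14.2 world d [-0.3  1.   1.8] tool cm [-0.04 -0.1  -0.18]
```

Request:
servo_tool(deltas=[[[0, -0.1, 0.3], 0, 1.5], [[0, 0, 0], 0, 1.5], [[0, 0, 0], 0, 1.5]])

```text
clock: 23.68
position: [0.4509, -0.1118, 0.0813]
ee_rot: [0.997, -0.075, 0.01, -0.003]
ft_force: [-0.2, 0.9, -1.1]
grip_width: 0.277
```

Request:
servo_tool(deltas=[[[0, 0, 0.3], 0, 1.5], [[0, 0, 0], 0, 1.5], [[0, 0, 0], 0, 1.5], [[0, 0, 0], 0, 1.5]])

```text
clock: 24.02
position: [0.4513, -0.1117, 0.0784]
ee_rot: [0.997, -0.075, 0.01, -0.003]
ft_force: [0.3, 1.0, -1.5]
grip_width: 0.276
```

Run:
```python
from plan import *
go((453.3,-110.2),4)
```

```text
t 24.02 p [ 0.4513 -0.1117  0.0784] xax [ 0.989 -0.149  0.02 ] z [ 0.02   0.004 -1.   ] F [ 0.3  1.  -1.5] g 0.2755532792323662
tip [ 454.2 -109.9] 7.8 world d [-0.9 -0.3 -3.8] tool cm [-0.09  0.04  0.38]
```

Request:
servo_tool(deltas=[[[0, 0, 0.4], 0, 1.5], [[0, 0, 0], 0, 1.5], [[0, 0, 0.3], 0, 1.5], [[0, 0, 0], 0, 1.5], [[0, 0, 0], 0, 1.5], [[0, 0, 0], 0, 1.5]])

```text
clock: 24.52
position: [0.4538, -0.1122, 0.0743]
ee_rot: [0.997, -0.075, 0.012, -0.003]
ft_force: [-0.4, -0.0, -1.7]
grip_width: 0.272
```

Request:
servo_tool(deltas=[[[0, 0, 0.2], 0, 1.5], [[0, 0, 0], 0, 1.5], [[0, 0, 0], 0, 1.5], [[0, 0, 0], 0, 1.5], [[0, 0, 0], 0, 1.5]])

```text
clock: 24.93
position: [0.4548, -0.1124, 0.0737]
ee_rot: [0.997, -0.075, 0.013, -0.003]
ft_force: [-1.4, 0.6, 4.4]
grip_width: 0.272
```

Run:
```python
from plan import *
go((453.3,-110.2),4)
p,_=eyes.camera('side')
s=proj('side',[.45,-.11,.045])[0].round().astype(int); h=30;print(s)
cv2.imwrite('pics/s10.png',cv2.resize(p[s[1]-h:s[1]+h,s[0]-h:s[0]+h],(480,480),interpolation=cv2.INTER_CUBIC))
```

```text
t 24.93 p [ 0.4548 -0.1124  0.0737] xax [ 0.988 -0.149  0.026] z [ 0.027  0.004 -1.   ] F [-1.4  0.6  4.4] g 0.2720811547870572
tip [ 458.2 -110.6] 3.1 world d [-4.9  0.4  0.9] tool cm [-0.49  0.03 -0.1 ]
[227 270]
```

View pics/s10.png

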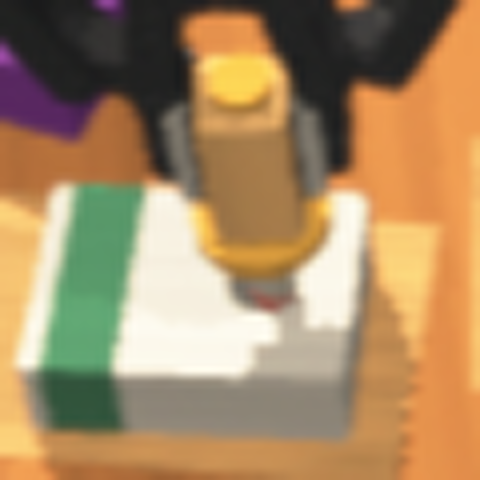

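The rod is down in green to the same depth (contact at TCP z 73.7 mm), so all three blocks are deep. Now I'll return the rod.

Request:
servo_tool(deltas=[[[0, 0, 0], 0, 1.5], [[0, 0, 0], 0, 1.5], [[-0.2, 0, -1], 0, 1.5], [[0, 0, -1.5], 0, 1.5], [[0, 0, -2], 0, 1.5], [[0, 0, -2], 0, 1.5], [[0, 0, -1.5], 0, 1.5], [[0, 0, -0.8], 0, 1.5], [[0, 0, 0], 0, 1.5]])

```text
clock: 25.73
position: [0.4471, -0.1124, 0.1657]
ee_rot: [0.997, -0.075, 0.01, -0.003]
ft_force: [0.3, -0.4, -1.6]
grip_width: 0.273
```

Request:
servo_tool(deltas=[[[1.7, 1.4, 0], 0, 1.5], [[2.5, 2, 0], 0, 1.5], [[2.5, 2, 0], 0, 1.5], [[2.5, 2, 0], 0, 1.5], [[2.5, 2, 0], 0, 1.5], [[2.5, 2, 0], 0, 1.5], [[2.5, 1.8, 0], 0, 1.5], [[1.8, 1.4, 0], 0, 1.5], [[1.2, 1, 0], 0, 1.5], [[0.5, 0.4, 0], 0, 1.5], [[0, 0, 0], 0, 1.5], [[0, 0, 0], 0, 1.5]])

```text
clock: 26.73
position: [0.6257, -0.3053, 0.1539]
ee_rot: [0.997, -0.072, 0.003, -0.004]
ft_force: [-0.3, 0.6, -2.2]
grip_width: 0.275
```

```bash
cat >> plan.py <<'E'
def band():
    """rod axis at the red band from both cameras"""
    o=telemetry.get_obs(); M=R.from_quat(o["ee_rot"]).as_matrix(); P=np.array(o["position"])
    b=P+M[:,2]*.0526+[.0015,.0015,0]
    for n in("side","top"):
        p,_=eyes.camera(n); h=cv2.cvtColor(p,cv2.COLOR_BGR2HSV).astype(int); s=proj(n,b)[0].round().astype(int)
        m=np.zeros(h.shape[:2],np.uint8); r=9; y0,x0=s[1]-r,s[0]-r
        q=h[y0:s[1]+r,x0:s[0]+r]; k=((q[...,0]<4)|(q[...,0]>172))&(q[...,1]>130)&(q[...,2]>60)
        v,u=np.nonzero(k)
        if len(u): print(n,len(u),"band",(ray(n,[u.mean()+x0,v.mean()+y0],b[2])[0]*1000).round(1),"expected",(b*1000).round(1))
    return p
E
python3 - <<'E'
from plan import *
go((639.3,-301.4),75); band(); print(telemetry.get_obs()['joint_pos'])
E
```

```text
t 26.73 p [ 0.6257 -0.3053  0.1539] xax [ 0.99  -0.144  0.005] z [ 0.006  0.008 -1.   ] F [-0.3  0.6 -2.2] g 0.27529414305478905
tip [ 627.6 -303.2] 83.3 world d [11.7  1.8 -8.3] tool cm [ 1.13 -0.34  0.84]
side 3 band [ 624.1 -305.   101.3] expected [ 627.5 -303.4  101.3]
[ 0.11758524  0.55225511  0.40348817  1.3676381  -0.22854767  1.26330317
  0.39250495]
```

Request:
servo_tool(deltas=[[[0.7, -0.2, 0.3], 0, 1.5], [[0.4, -0.1, 0.2], 0, 1.5], [[0, 0, 0], 0, 1.5], [[0, 0, 0], 0, 1.5]])

```text
clock: 27.17
position: [0.638, -0.3, 0.1504]
ee_rot: [0.998, -0.07, 0.004, -0.005]
ft_force: [0.9, 1.1, -2.3]
grip_width: 0.274
```

Run:
```python
from plan import *
go((639.3,-301.4),70)
p,_=eyes.camera('side')
s=proj('side',[.64,-.30,.09])[0].round().astype(int); h=40;print(s)
cv2.imwrite('pics/s11.png',cv2.resize(p[s[1]-h:s[1]+h,s[0]-h:s[0]+h],(640,640),interpolation=cv2.INTER_CUBIC)[:600])
```

```text
t 27.17 p [ 0.638  -0.3     0.1504] xax [ 0.99  -0.14   0.007] z [ 0.009  0.009 -1.   ] F [ 0.9  1.1 -2.3] g 0.27421260488475935
tip [ 640.1 -297.8] 79.8 world d [-0.8 -3.6 -9.8] tool cm [-0.04  0.37  0.97]
[344 324]
```

View pics/s11.png

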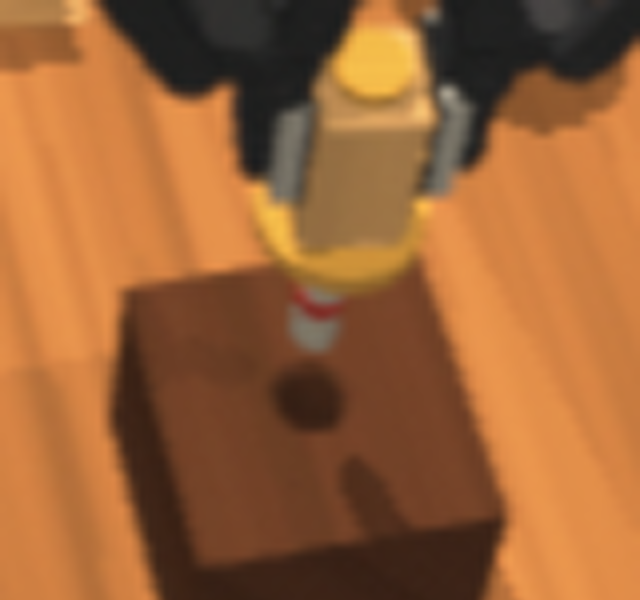

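Run:
```python
from plan import *
print(px("side",314,344,(304,284),8,.0798),px("side",309,397,(304,284),8,.06),px("side",376,58,(304,284),8,.190))
```

```text
[ 639.2 -299.2   79.8] [ 639.6 -301.2   60. ] [ 640.1 -299.4  190. ]
```

Request:
servo_tool(deltas=[[[0, 0.3, 0.4], 0, 1.5], [[0, 0, 0], 0, 1.5], [[0, 0, 0], 0, 1.5]])

```text
clock: 27.47
position: [0.6376, -0.3029, 0.1464]
ee_rot: [0.998, -0.07, 0.004, -0.005]
ft_force: [0.3, 0.8, -2.0]
grip_width: 0.273
```

Run:
```python
from plan import *
go((639.6,-301.2),55)
```

```text
t 27.47 p [ 0.6376 -0.3029  0.1464] xax [ 0.99  -0.14   0.008] z [ 0.009  0.009 -1.   ] F [ 0.3  0.8 -2. ] g 0.2733466391941438
tip [ 639.8 -300.7] 75.8 world d [ -0.2  -0.5 -20.8] tool cm [-0.03  0.07  2.08]
```

Request:
servo_tool(deltas=[[[0, 0, 0.8], 0, 1.5], [[0, 0, 0], 0, 1.5], [[0, 0, 0.8], 0, 1.5], [[0, 0, 0], 0, 1.5]])

```text
clock: 27.8
position: [0.6373, -0.3032, 0.1286]
ee_rot: [0.997, -0.07, 0.004, -0.005]
ft_force: [-0.5, 1.0, -1.8]
grip_width: 0.276
```

Run:
```python
from plan import *
go((639.6,-301.2),55)
```

```text
t 27.8 p [ 0.6373 -0.3032  0.1286] xax [ 0.99  -0.141  0.008] z [ 0.009  0.009 -1.   ] F [-0.5  1.  -1.8] g 0.27568104169862506
tip [ 639.4 -301. ] 58.0 world d [ 0.2 -0.2 -3. ] tool cm [0.02 0.02 0.3 ]
```

Request:
servo_tool(deltas=[[[0, 0, 0.6], 0, 1.5], [[0, 0, 0], 0, 1.5]])

```text
clock: 27.97
position: [0.6371, -0.3031, 0.1215]
ee_rot: [0.997, -0.071, 0.004, -0.005]
ft_force: [-0.0, 1.0, -2.3]
grip_width: 0.277
```

Run:
```python
from plan import *
go((639.6,-301.2),10)
```

```text
t 27.97 p [ 0.6371 -0.3031  0.1215] xax [ 0.99  -0.141  0.007] z [ 0.008  0.01  -1.   ] F [-0.   1.  -2.3] g 0.27674264673681487
tip [ 639.2 -300.9] 50.9 world d [  0.4  -0.3 -40.9] tool cm [0.01 0.07 4.09]
```

In the stand hole, no force. Lowering further in steps.

Request:
servo_tool(deltas=[[[0, 0, 0.8], 0, 1.5], [[0, 0, 0.8], 0, 1.5], [[0, 0, 0.8], 0, 1.5], [[0, 0, 0], 0, 1.5]])

```text
clock: 28.3
position: [0.6373, -0.3027, 0.0947]
ee_rot: [0.997, -0.07, 0.004, -0.005]
ft_force: [-1.1, 1.1, -1.6]
grip_width: 0.27
```

Request:
servo_tool(deltas=[[[0, 0, 0.7], 0, 1.5], [[0, 0, 0.5], 0, 1.5], [[0, 0, 0], 0, 1.5]])

```text
clock: 28.55
position: [0.6372, -0.3024, 0.0808]
ee_rot: [0.997, -0.07, 0.003, -0.005]
ft_force: [-0.0, -0.1, -2.5]
grip_width: 0.271
```

Run:
```python
from plan import *
go((639.6,-301.2),10)
```

```text
t 28.55 p [ 0.6372 -0.3024  0.0808] xax [ 0.99  -0.141  0.006] z [ 0.008  0.01  -1.   ] F [-0.  -0.1 -2.5] g 0.2708354145238357
tip [ 639.3 -300.2] 10.2 world d [ 0.3 -1.  -0.2] tool cm [0.04 0.09 0.02]
```

Request:
servo_tool(deltas=[[[0, 0, 0.2], 0, 1.5], [[0, 0, 0], 0, 1.5], [[0, 0, 0], 0, 5.5], [[0, 0, 0], 0, 5.5], [[0, 0, 0], 0, 5.5], [[0, 0, 0], 0, 5.5], [[0, 0, 0], 0, 5.5]])

```text
clock: 29.13
position: [0.6389, -0.3033, 0.0827]
ee_rot: [0.997, -0.07, 0.006, -0.005]
ft_force: [0.4, -0.1, 0.3]
grip_width: 0.64
```

Request:
servo_tool(deltas=[[[0, 0, -1], 0, 5.5], [[0, 0, -2], 0, 5.5], [[0, 0, -2.5], 0, 5.5], [[0, 0, -2], 0, 5.5], [[0, 0, -1], 0, 5.5], [[0, 0, 0], 0, 8.5]])

```text
clock: 29.63
position: [0.637, -0.3038, 0.1726]
ee_rot: [0.997, -0.071, 0.005, -0.005]
ft_force: [-0.5, -1.2, 0.7]
grip_width: 0.773
```

Run:
```python
from plan import *
from m import *
o=st(); print(o['joint_pos'])
for n in("top","side"):
    p,d=eyes.camera(n); cv2.imwrite(f"pics/{n}12.png",p); np.save(f"{n}12.npy",d); W=cloud(n,d)
    for nm,c in {"red":(.574,-.099),"yel":(.585,.12),"grn":(.435,-.105)}.items():
        s=tuple(proj(n,[*c,.028])[0].round().astype(int)); q=rect(n,W,s,.0235,.05)
        if q: print(n,nm,np.round(q[0][0],1),np.round(q[0][1],1),round(q[0][2],1),q[2])
    s=proj(n,[.638,-.301,.118])[0].round().astype(int); w=W[s[1]-12:s[1]+12,s[0]-12:s[0]+12].reshape(-1,3); print(n,"rod top",w[np.abs(w[:,2]-.118)<.008].mean(0),(np.abs(w[:,2]-.118)<.008).sum())
    s=tuple(proj(n,[.4456,-.312,.008])[0].round().astype(int)); g=cv2.cvtColor(p,cv2.COLOR_BGR2HSV)
    m=((g[...,2]<75)&(g[...,1]<110)).astype(np.uint8) if n=="side" else (g[...,2]<45).astype(np.uint8)
    N,l,ss,c=cv2.connectedComponentsWithStats(m); i=l[s[1],s[0]]; print("black",ss[i],minr(n,l==i,(0,0),.008))
```

```text
t 29.63 p [ 0.637  -0.3038  0.1726] xax [ 0.99  -0.141  0.009] z [ 0.01   0.009 -1.   ] F [-0.5 -1.2  0.7] g 0.7726530767242883
[ 0.11775221  0.5603381   0.40436209  1.31669223 -0.23151632  1.30372456
  0.38531099]
top red [574.3 -99.2] [59.8 84.2] 89.0 532
top yel [585.5 120.4] [84.9 60.2] 6.7 565
top grn [ 435.3 -105.1] [60.6 84.2] 77.1 585
top rod top [ 0.63862628 -0.29711352  0.1181398 ] 60
black [     0      0    560    420 228984] ((586.9569702148438, -38.62384033203125), (1753.535888671875, 1245.28076171875), 89.65100860595703)
side red [ 573.4 -101.3] [65.7 84.7] 89.4 903
side yel [584.3 117.2] [85.5 67.2] 6.4 599
side grn [ 434.7 -108.1] [64.5 84.3] 77.3 956
side rod top [ 0.63702525 -0.30434595  0.1178164 ] 194
black [ 204  349   68   48 3035] ((446.7497253417969, -313.0984191894531), (88.27159881591797, 116.95359802246094), 79.15452575683594)
```

Run:
```python
from plan import *
plan([(574,-99.5,100,-90.8,8.5)],step=2.4)
```

```text
t 29.73 p [ 0.6363 -0.3033  0.17  ] xax [ 0.99  -0.141  0.006] z [ 0.007  0.01  -1.   ] F [0.5 0.7 0. ] g 0.9268537527109396
[[[-0.7,-1.5,0.6],0.11,8.5],[[-0.9,-1.4,0.6],0.11,8.5],[[-1.0,-1.3,0.5],0.11,8.5],[[-1.1,-1.2,0.6],0.11,8.5],[[-1.3,-1.0,0.5],0.11,8.5],[[-1.4,-0.9,0.6],0.11,8.5],[[-1.5,-0.8,0.5],0.11,8.5],[[-1.5,-0.6,0.6],0.11,8.5],[[-1.6,-0.4,0.5],0.12,8.5],[[-1.6,-0.2,0.6],0.11,8.5],[[-1.7,0.0,0.5],0.12,8.5],[[-1.6,0.2,0.6],0.11,8.5]]
[[[-1.0,0.2,0.3],0.07,8.5],[[-0.5,0.1,0.2],0.03,8.5]]
```

Request:
servo_tool(deltas=[[[-0.7, -1.5, 0], 0.11, 8.5], [[-0.9, -1.4, 0.3], 0.11, 8.5], [[-1, -1.3, 0.5], 0.11, 8.5], [[-1.1, -1.2, 0.6], 0.11, 8.5], [[-1.3, -1, 0.5], 0.11, 8.5], [[-1.4, -0.9, 0.6], 0.11, 8.5], [[-1.5, -0.8, 0.5], 0.11, 8.5], [[-1.5, -0.6, 0.6], 0.11, 8.5], [[-1.6, -0.4, 0.5], 0.12, 8.5], [[-1.6, -0.2, 0.6], 0.11, 8.5], [[-1.7, 0, 0.5], 0.12, 8.5], [[-1.6, 0.2, 0.6], 0.11, 8.5]])

```text
clock: 30.73
position: [0.5692, -0.1065, 0.0931]
ee_rot: [0.716, -0.698, -0.01, 0.002]
ft_force: [0.4, -0.1, 0.5]
grip_width: 0.992
```

Request:
servo_tool(deltas=[[[-1, 0.2, 0.3], 0.07, 8.5], [[-0.5, 0.1, 0.2], 0.03, 8.5], [[0, 0, 0], 0, 8.5], [[0, 0, 0], 0, 8.5]])

```text
clock: 31.07
position: [0.5608, -0.085, 0.0811]
ee_rot: [-0.678, 0.735, 0.014, -0.006]
ft_force: [-0.4, 0.4, 0.6]
grip_width: 0.994
```

Run:
```python
from plan import *
from m import *
plan([(574,-99.5,70,-90.8,8.5)],step=1.2)
for n in("side",):
    p,d=eyes.camera(n); W=cloud(n,d)
    for nm,c in {"red":(.574,-.099),"yel":(.585,.12),"grn":(.435,-.105)}.items():
        s=tuple(proj(n,[*c,.028])[0].round().astype(int)); q=rect(n,W,s,.0235,.05)
        if q: print(n,nm,np.round(q[0][0],1),np.round(q[0][1],1),round(q[0][2],1),q[2])
```

```text
t 31.07 p [ 0.5608 -0.085   0.0811] xax [-0.081 -0.997 -0.01 ] z [-0.028  0.012 -1.   ] F [-0.4  0.4  0.6] g 0.9944620638476005
[[[0.7,-0.8,0.6],-0.04,8.5],[[0.4,-0.4,0.3],-0.02,8.5],[[0.3,-0.2,0.2],-0.01,8.5]]
side red [ 573.3 -101.2] [65.3 84.8] 89.4 866
side yel [546.9 113.6] [12.4 64.2] 1.4 72
side grn [ 434.8 -107.9] [63.9 84.6] 77.1 955
```

Request:
servo_tool(deltas=[[[0.7, -0.8, 0.3], -0.04, 8.5], [[0.5, -0.4, 0.3], -0.03, 8.5], [[0.2, -0.2, 0.2], 0, 8.5], [[0, 0, 0], 0, 8.5], [[0, 0, 0], 0, 8.5]])

```text
clock: 31.53
position: [0.5735, -0.1034, 0.0713]
ee_rot: [-0.704, 0.71, 0.014, -0.007]
ft_force: [0.3, 0.9, 0.3]
grip_width: 0.995
```

Run:
```python
from plan import *
plan([(574,-99.5,40,-90.8,8.5),(574,-99.5,0,-90.8,8.5)],step=1.2)
```

```text
t 31.53 p [ 0.5735 -0.1034  0.0713] xax [-0.008 -1.    -0.011] z [-0.03   0.011 -0.999] F [0.3 0.9 0.3] g 0.995114868266591
[[[-0.1,0.0,1.1],0.0,8.5],[[-0.1,-0.1,1.1],0.0,8.5],[[-0.1,0.0,0.6],0.0,8.5],[[-0.1,0.0,0.3],0.01,8.5],[[0.0,0.0,1.0],-0.0,8.5],[[0.0,-0.1,1.0],-0.0,8.5],[[0.0,0.0,1.1],-0.0,8.5],[[0.1,0.0,0.6],-0.0,8.5],[[0.0,-0.1,0.3],-0.0,8.5]]
```

Request:
servo_tool(deltas=[[[-0.2, 0, 1.2], 0, 8.5], [[-0.1, -0.1, 1.2], 0, 8.5], [[-0.1, 0, 1], 0, 8.5], [[0, -0.1, 1], 0, 8.5], [[0, 0, 0.8], 0, 8.5], [[0, 0, 0], 0, 8.5], [[0, 0, 0], 0, 8.5]])

```text
clock: 32.12
position: [0.5725, -0.0975, 0.0124]
ee_rot: [-0.704, 0.71, 0.015, -0.007]
ft_force: [-0.3, 0.5, 0.0]
grip_width: 0.995
```

Run:
```python
from plan import *
plan([(574,-99.5,0,-90.8,8.5)],step=1.2)
```

```text
t 32.12 p [ 0.5725 -0.0975  0.0124] xax [-0.009 -1.    -0.011] z [-0.032  0.012 -0.999] F [-0.3  0.5  0. ] g 0.995155945575011
[[[0.1,-0.1,0.6],0.0,8.5],[[0.1,-0.1,0.4],0.0,8.5],[[0.0,0.0,0.2],0.0,8.5]]
```

Request:
servo_tool(deltas=[[[0.1, -0.1, 0.7], 0, 8.5], [[0.1, 0, 0.4], 0, 8.5], [[0, 0, 0], 0, 8.5], [[0, 0, 0], 0, 4.5], [[0, 0, 0], 0, 4.5], [[0, 0, 0], 0, 4.5], [[0, 0, 0], 0, 4.5], [[0, 0, 0], 0, 4.5]], force=70)

```text
clock: 32.78
position: [0.574, -0.0999, 0.0015]
ee_rot: [-0.704, 0.71, 0.015, -0.007]
ft_force: [-0.5, -0.2, -3.6]
grip_width: 0.689
```

Run:
```python
from plan import *
st()
```

```text
t 32.78 p [ 0.574  -0.0999  0.0015] xax [-0.01  -1.    -0.011] z [-0.03   0.012 -0.999] F [-0.5 -0.2 -3.6] g 0.6888424952920711
```

Request:
servo_tool(deltas=[[[0, 0, -1], 0, 4.5], [[0, 0, -2], 0, 4.5], [[0, 0, -2], 0, 4.5], [[0, 0, -2], 0, 4.5], [[0, 0, -1], 0, 4.5], [[0, 0, 0], 0, 4.5], [[0, 0, 0], 0, 4.5]])

```text
clock: 33.37
position: [0.5745, -0.1007, 0.0855]
ee_rot: [-0.703, 0.711, 0.016, -0.008]
ft_force: [-0.7, -0.3, -4.4]
grip_width: 0.689
```

Run:
```python
from plan import *
plan([(452,-300,100,-101,4.5)],step=2.5)
n="side"; p,d=eyes.camera(n); W=cloud(n,d); c=telemetry.get_obs()["position"]
s=proj(n,[c[0],c[1],c[2]+.02])[0].round().astype(int); h=60; print(s)
cv2.imwrite('pics/s13.png',cv2.resize(p[s[1]-h:s[1]+h,s[0]-h:s[0]+h],(480,480),interpolation=cv2.INTER_CUBIC))
```

```text
t 33.37 p [ 0.5745 -0.1007  0.0855] xax [-0.01  -1.    -0.011] z [-0.034  0.012 -0.999] F [-0.7 -0.3 -4.4] g 0.6887111820682215
[[[2.0,1.2,-0.1],0.02,4.5],[[2.1,1.2,-0.1],0.02,4.5],[[2.1,1.1,-0.1],0.02,4.5],[[2.1,1.1,-0.1],0.02,4.5],[[2.1,1.1,-0.1],0.02,4.5],[[2.1,1.0,-0.2],0.02,4.5],[[2.2,1.0,-0.1],0.02,4.5],[[2.2,0.9,-0.2],0.01,4.5],[[2.1,0.9,-0.1],0.02,4.5],[[1.3,0.5,-0.1],0.01,4.5],[[0.7,0.3,-0.1],0.0,4.5]]
[286 240]
```

View pics/s13.png

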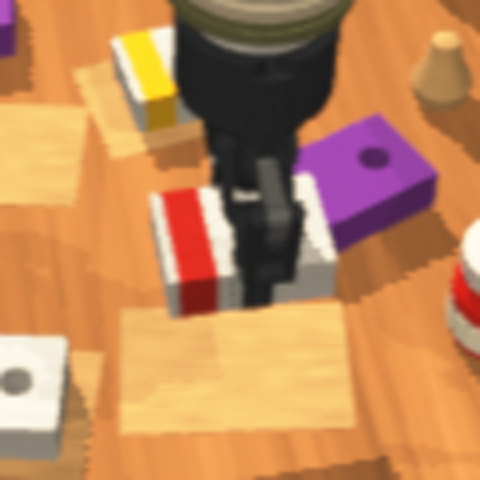

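Request:
servo_tool(deltas=[[[1.5, 1, -0.2], 0.02, 4.5], [[2.1, 1.2, -0.2], 0.02, 4.5], [[2.1, 1.2, -0.1], 0.02, 4.5], [[2.1, 1.2, -0.1], 0.02, 4.5], [[2.1, 1.2, -0.1], 0.02, 4.5], [[2.1, 1.1, 0], 0.02, 4.5], [[2.2, 1.1, 0], 0.02, 4.5], [[2.2, 1, 0], 0.02, 4.5], [[2.1, 1, 0], 0.02, 4.5], [[1.6, 0.7, 0], 0, 4.5], [[1, 0.4, 0], 0, 4.5], [[0, 0, 0], 0, 4.5]])

```text
clock: 34.42
position: [0.4141, -0.3218, 0.0899]
ee_rot: [-0.623, 0.782, 0.019, -0.013]
ft_force: [0.4, -0.7, -3.4]
grip_width: 0.688
```

Run:
```python
from plan import *
plan([(445.6,-312.3,60,-101,4.5)],step=1.5)
```

```text
t 34.42 p [ 0.4141 -0.3218  0.0899] xax [-0.223 -0.975 -0.003] z [-0.045  0.013 -0.999] F [ 0.4 -0.7 -3.4] g 0.6879337690701514
[[[-0.6,-1.0,1.0],-0.01,4.5],[[-0.5,-1.1,1.0],-0.01,4.5],[[-0.3,-0.6,0.6],-0.01,4.5],[[-0.2,-0.3,0.3],-0.0,4.5]]
```

Request:
servo_tool(deltas=[[[-0.6, -1, 0.8], -0.01, 4.5], [[-0.5, -1.1, 0.8], -0.01, 4.5], [[-0.4, -0.8, 0.5], -0.01, 4.5], [[-0.1, -0.3, 0.2], 0, 4.5], [[0, 0, 0], 0, 4.5], [[0, 0, 0], 0, 4.5]])

```text
clock: 34.92
position: [0.4456, -0.3142, 0.064]
ee_rot: [-0.633, 0.774, 0.02, -0.013]
ft_force: [0.7, -0.9, -4.6]
grip_width: 0.69
```

Run:
```python
from plan import *
plan([(445.6,-312.3,20,-101,4.5)],step=1.5)
```

```text
t 34.92 p [ 0.4456 -0.3142  0.064 ] xax [-0.199 -0.98  -0.006] z [-0.046  0.015 -0.999] F [ 0.7 -0.9 -4.6] g 0.6899660293023103
[[[-0.1,-0.1,1.5],-0.0,4.5],[[0.0,0.0,1.5],-0.0,4.5],[[0.0,-0.1,0.9],-0.01,4.5],[[-0.1,0.0,0.5],0.0,4.5]]
```

Request:
servo_tool(deltas=[[[-0.1, -0.1, 1.5], 0, 4.5], [[0, 0, 1.4], 0, 4.5], [[-0.1, -0.1, 0.9], -0.01, 4.5], [[0, 0, 0.5], 0, 4.5], [[0, 0, 0], 0, 4.5], [[0, 0, 0], 0, 4.5]])

```text
clock: 35.42
position: [0.4459, -0.3125, 0.0214]
ee_rot: [-0.637, 0.771, 0.02, -0.012]
ft_force: [-0.2, 0.3, -4.1]
grip_width: 0.683
```

Run:
```python
from plan import *
plan([(445.6,-312.3,9.5,-101,4.5)],step=.5)
```

```text
t 35.42 p [ 0.4459 -0.3125  0.0214] xax [-0.189 -0.982 -0.006] z [-0.044  0.014 -0.999] F [-0.2  0.3 -4.1] g 0.683273637604562
[[[0.0,0.0,0.4],0.0,4.5],[[0.0,0.0,0.4],0.0,4.5],[[0.0,0.0,0.3],0.0,4.5],[[0.0,0.0,0.1],0.0,4.5]]
```

Request:
servo_tool(deltas=[[[0, -0.05, 0.5], 0, 4.5], [[0, 0, 0.4], 0, 4.5], [[0, 0, 0.2], 0, 4.5], [[0, 0, 0], 0, 4.5], [[0, 0, 0], 0, 4.5]])

```text
clock: 35.83
position: [0.4468, -0.3132, 0.0111]
ee_rot: [-0.637, 0.771, 0.018, -0.012]
ft_force: [-0.3, 0.2, -4.6]
grip_width: 0.689
```

Run:
```python
from plan import *
st()
```

```text
t 35.83 p [ 0.4468 -0.3132  0.0111] xax [-0.189 -0.982 -0.005] z [-0.042  0.013 -0.999] F [-0.3  0.2 -4.6] g 0.6892421325450494
```

Request:
servo_tool(deltas=[[[-0.05, 0.05, 0.25], 0, 4.5], [[0, 0, 0], 0, 4.5], [[0, 0, 0], 0, 8.5], [[0, 0, 0], 0, 8.5], [[0, 0, 0], 0, 8.5], [[0, 0, 0], 0, 8.5], [[0, 0, -1], 0, 8.5], [[0, 0, -2], 0, 8.5], [[0, 0, -2.5], 0, 8.5], [[0, 0, -2.5], 0, 8.5], [[0, 0, -1.5], 0, 8.5], [[0, 0, 0], 0, 8.5]])

```text
clock: 36.83
position: [0.4507, -0.3156, 0.1123]
ee_rot: [-0.636, 0.771, 0.017, -0.012]
ft_force: [0.5, 0.5, -0.3]
grip_width: 1.0
```

Request:
servo_tool(deltas=[[[-2.2, 0.5, 0], 0, 8.5], [[-3.2, 0.8, 0], 0, 8.5], [[-3.2, 0.8, 0], 0, 8.5], [[-3.2, 0.8, 0], 0, 8.5], [[-3.2, 0.8, 0], 0, 8.5], [[-2.6, 0.6, 0], 0, 8.5], [[-1.6, 0.4, 0], 0, 8.5], [[-0.7, 0.2, 0], 0, 8.5], [[0, 0, 0], 0, 8.5], [[0, 0, 0], 0, 8.5]])

```text
clock: 37.67
position: [0.439, -0.1052, 0.1161]
ee_rot: [-0.635, 0.773, 0.015, -0.011]
ft_force: [1.0, -0.4, 0.1]
grip_width: 0.997
```

```bash
cat > chk.py <<'E'
from plan import *
from m import *
def chk(pts,ns=("side","top"),tag="x"):
    for n in ns:
        p,d=eyes.camera(n); cv2.imwrite(f"pics/{n}_{tag}.png",p); W=cloud(n,d)
        for nm,(x,y,z) in pts.items():
            s=tuple(proj(n,[x,y,z])[0].round().astype(int)); q=rect(n,W,s,z-.006,z+.012)
            if q: print(n,nm,np.round(q[0][0],1),np.round(q[0][1],1),round(q[0][2],1),"z",round(q[1],4),q[2])
E
python3 - <<'E'
from chk import *
plan([(435.3,-105.3,50,-103,8.5)],step=1.5)
chk({"redB":(.4456,-.312,.036),"yel":(.585,.12,.028),"grn":(.435,-.105,.028)},tag="14")
E
```

```text
t 37.67 p [ 0.439  -0.1052  0.1161] xax [-0.194 -0.981 -0.001] z [-0.036  0.008 -0.999] F [ 1.  -0.4  0.1] g 0.9966427180331578
[[[0.0,0.0,1.4],0.01,8.5],[[0.0,0.0,1.3],0.01,8.5],[[0.0,0.0,1.4],0.0,8.5],[[0.0,0.1,1.3],0.01,8.5],[[0.1,0.0,0.8],0.0,8.5],[[0.0,0.0,0.4],0.0,8.5]]
side redB [ 447.2 -313. ] [61.2 84.2] 79.5 z 0.0373 1558
side yel [584.5 116.6] [85.9 68.4] 6.0 z 0.0292 614
side grn [ 434.9 -108.5] [65.2 84.9] 77.3 z 0.0293 983
top redB [ 447.1 -310.3] [61.  84.8] 79.5 z 0.0367 618
top yel [585.6 120.5] [84.9 59.9] 6.7 z 0.0291 584
top grn [405.9 -70.6] [5.6 5.5] 88.9 z 0.0293 9
```

Request:
servo_tool(deltas=[[[0, 0, 1.5], 0.01, 8.5], [[0, 0, 2], 0.01, 8.5], [[0, 0.1, 2], 0.01, 8.5], [[0, 0, 1.8], 0.01, 8.5], [[0, 0.1, 1.2], 0, 8.5], [[0, 0, 0.6], 0, 8.5], [[0, 0, 0], 0, 8.5], [[0, 0, 0], 0, 8.5]])

```text
clock: 38.43
position: [0.4347, -0.1169, 0.0225]
ee_rot: [-0.611, 0.791, 0.011, -0.012]
ft_force: [-0.3, -0.3, 0.3]
grip_width: 0.993
```

Run:
```python
from chk import *
plan([(435.3,-105.3,1,-103,8.5)],step=1)
```

```text
t 38.43 p [ 0.4347 -0.1169  0.0225] xax [-0.253 -0.968  0.006] z [-0.033  0.003 -0.999] F [-0.3 -0.3  0.3] g 0.9927399834371774
[[[-0.4,0.1,0.7],-0.01,8.5],[[-0.4,0.0,0.8],-0.01,8.5],[[-0.2,0.0,0.4],-0.01,8.5],[[-0.1,0.1,0.2],0.0,8.5]]
```

Request:
servo_tool(deltas=[[[-0.6, 0.1, 0], -0.02, 8.5], [[-0.6, 0.1, 0], -0.01, 8.5], [[0, 0, 0], 0, 8.5], [[0, 0, 0], 0, 8.5]])

```text
clock: 38.77
position: [0.4376, -0.1044, 0.0248]
ee_rot: [-0.624, 0.781, 0.01, -0.011]
ft_force: [-0.4, -0.4, 0.2]
grip_width: 0.994
```

Run:
```python
from chk import *
plan([(435.3,-105.3,1,-103,8.5)],step=1)
```

```text
t 38.77 p [ 0.4376 -0.1044  0.0248] xax [-0.221 -0.975  0.004] z [-0.03   0.003 -1.   ] F [-0.4 -0.4  0.2] g 0.9940234569366551
[[[0.0,0.0,0.8],0.0,8.5],[[0.1,0.1,0.8],0.0,8.5],[[0.0,0.0,0.5],0.0,8.5],[[0.0,0.0,0.3],0.0,8.5]]
```

Request:
servo_tool(deltas=[[[0, 0.1, 0.8], 0, 8.5], [[-0.1, 0.1, 0.8], 0, 8.5], [[0, 0, 0.6], 0, 8.5], [[0, 0, 0.2], 0, 8.5], [[0, 0, 0], 0, 8.5], [[0, 0, 0], 0, 8.5]])

```text
clock: 39.27
position: [0.4352, -0.1021, -0.0015]
ee_rot: [-0.624, 0.781, 0.01, -0.01]
ft_force: [0.2, 0.5, -0.1]
grip_width: 0.994
```

Request:
servo_tool(deltas=[[[0, 0, 0], 0, 4.5], [[0, 0, 0], 0, 4.5], [[0, 0, 0], 0, 4.5], [[0, 0, 0], 0, 4.5], [[0, 0, 0], 0, 4.5], [[0, 0, 0], 0, 4.5]])

```text
clock: 39.77
position: [0.4351, -0.103, -0.001]
ee_rot: [-0.624, 0.781, 0.01, -0.01]
ft_force: [0.3, -1.4, -1.8]
grip_width: 0.691
```

Request:
servo_tool(deltas=[[[0, 0, -1], 0, 4.5], [[0, 0, -2], 0, 4.5], [[0, 0, -2.5], 0, 4.5], [[0, 0, -2.5], 0, 4.5], [[0, 0, -1.5], 0, 4.5], [[0, 0, 0], 0, 4.5], [[0, 0, 0], 0, 4.5]])

```text
clock: 40.35
position: [0.4354, -0.1038, 0.0992]
ee_rot: [-0.623, 0.782, 0.011, -0.013]
ft_force: [-0.5, 0.5, -4.7]
grip_width: 0.691
```

Run:
```python
from chk import *
plan([(446.5,-312.6,110,-101,4.5)],step=3.2)
```

```text
t 40.35 p [ 0.4354 -0.1038  0.0992] xax [-0.223 -0.975  0.005] z [-0.034  0.002 -0.999] F [-0.5  0.5 -4.7] g 0.691187122117367
[[[2.9,-0.8,-0.2],-0.0,4.5],[[2.9,-0.8,-0.2],-0.01,4.5],[[2.9,-0.8,-0.2],-0.0,4.5],[[2.9,-0.8,-0.1],-0.01,4.5],[[3.0,-0.8,-0.2],-0.0,4.5],[[2.9,-0.8,-0.1],-0.01,4.5],[[1.8,-0.4,-0.1],-0.0,4.5],[[0.9,-0.2,-0.1],-0.0,4.5]]
```

Request:
servo_tool(deltas=[[[2.1, -0.7, -0.3], 0, 4.5], [[2.9, -0.8, -0.3], -0.01, 4.5], [[2.9, -0.8, -0.2], 0, 4.5], [[2.9, -0.8, -0.2], -0.01, 4.5], [[2.9, -0.8, -0.2], 0, 4.5], [[2.9, -0.8, -0.2], -0.01, 4.5], [[2, -0.6, -0.1], 0, 4.5], [[1.1, -0.4, 0], 0, 4.5], [[0.4, -0.1, 0], 0, 4.5], [[0, 0, 0], 0, 4.5], [[0, 0, 0], 0, 4.5]])

```text
clock: 41.27
position: [0.445, -0.3175, 0.1009]
ee_rot: [-0.638, 0.77, 0.018, -0.018]
ft_force: [-0.5, 0.1, -3.7]
grip_width: 0.693
```

Run:
```python
from chk import *
plan([(446.5,-312.6,70,-101,4.5)],step=1.5)
```

```text
t 41.27 p [ 0.445  -0.3175  0.1009] xax [-0.186 -0.982  0.004] z [-0.05   0.005 -0.999] F [-0.5  0.1 -3.7] g 0.6926105588850027
[[[-0.2,-0.1,1.1],0.0,4.5],[[-0.2,-0.1,1.0],0.0,4.5],[[-0.1,0.0,0.7],0.0,4.5],[[0.0,0.0,0.3],0.0,4.5]]
```

Request:
servo_tool(deltas=[[[-0.2, -0.1, 1.2], 0, 4.5], [[-0.2, -0.1, 1.2], 0, 4.5], [[-0.1, -0.1, 1], 0, 4.5], [[0, 0, 0.8], 0, 4.5], [[0, 0, 0.3], 0, 4.5], [[0, 0, 0], 0, 4.5], [[0, 0, 0], 0, 4.5]])

```text
clock: 41.85
position: [0.4468, -0.3056, 0.0483]
ee_rot: [-0.64, 0.768, 0.021, -0.017]
ft_force: [0.1, 1.4, -3.6]
grip_width: 0.687
```

Run:
```python
from chk import *
plan([(446.5,-312.6,36,-101,4.5)],step=.7)
```

```text
t 41.85 p [ 0.4468 -0.3056  0.0483] xax [-0.18  -0.984 -0.   ] z [-0.053  0.01  -0.999] F [ 0.1  1.4 -3.6] g 0.6866160974931108
[[[0.2,-0.1,0.4],0.0,4.5],[[0.3,0.0,0.4],0.01,4.5],[[0.1,0.0,0.3],0.0,4.5],[[0.1,-0.1,0.1],0.0,4.5]]
```

Request:
servo_tool(deltas=[[[0.4, -0.1, 0], 0.01, 4.5], [[0.2, 0, 0], 0, 4.5], [[0, 0, 0], 0, 4.5], [[0, 0, 0], 0, 4.5]])

```text
clock: 42.18
position: [0.4473, -0.3131, 0.0494]
ee_rot: [-0.636, 0.771, 0.02, -0.017]
ft_force: [-0.2, 0.0, -4.2]
grip_width: 0.691
```

Run:
```python
from chk import *
plan([(446.5,-312.6,36,-101,4.5)],step=.7)
```

```text
t 42.18 p [ 0.4473 -0.3131  0.0494] xax [-0.191 -0.982  0.001] z [-0.051  0.009 -0.999] F [-0.2  0.  -4.2] g 0.6906754618321639
[[[0.0,0.0,0.7],-0.0,4.5],[[0.0,0.0,0.4],-0.0,4.5],[[0.0,0.0,0.2],-0.0,4.5]]
```

Request:
servo_tool(deltas=[[[0, 0.05, 0.6], 0, 4.5], [[0, 0, 0.4], 0, 4.5], [[0, 0, 0.3], 0, 4.5], [[0, 0, 0], 0, 4.5], [[0, 0, 0], 0, 4.5]])

```text
clock: 42.6
position: [0.4466, -0.3135, 0.0358]
ee_rot: [-0.636, 0.772, 0.019, -0.017]
ft_force: [-1.1, 1.2, 0.8]
grip_width: 0.685
```

Run:
```python
from chk import *
st()
```

```text
t 42.6 p [ 0.4466 -0.3135  0.0358] xax [-0.191 -0.982  0.001] z [-0.05   0.008 -0.999] F [-1.1  1.2  0.8] g 0.6851601485465518
```

Request:
servo_tool(deltas=[[[0, 0, 0], 0, 8.5], [[0, 0, 0], 0, 8.5], [[0, 0, 0], 0, 8.5], [[0, 0, 0], 0, 8.5], [[0, 0, -1], 0, 8.5], [[0, 0, -2], 0, 8.5], [[0, 0, -2.5], 0, 8.5], [[0, 0, -2.5], 0, 8.5], [[0, 0, -1.5], 0, 8.5], [[0, 0, 0], 0, 8.5]])

```text
clock: 43.43
position: [0.4514, -0.3154, 0.1389]
ee_rot: [-0.635, 0.772, 0.018, -0.017]
ft_force: [0.1, 0.1, 0.1]
grip_width: 0.997
```

Run:
```python
from chk import *
plan([(585.5,120.3,125,-83.7,8.5)],step=3.4)
```

```text
t 43.43 p [ 0.4514 -0.3154  0.1389] xax [-0.193 -0.981  0.003] z [-0.049  0.007 -0.999] F [0.1 0.1 0.1] g 0.9972665434703442
[[[-3.3,-0.3,0.1],-0.02,8.5],[[-3.3,-0.4,0.1],-0.02,8.5],[[-3.2,-0.5,0.1],-0.02,8.5],[[-3.2,-0.5,0.1],-0.02,8.5],[[-3.2,-0.6,0.1],-0.02,8.5],[[-3.2,-0.7,0.1],-0.02,8.5],[[-3.2,-0.7,0.1],-0.02,8.5],[[-3.2,-0.8,0.0],-0.02,8.5],[[-3.2,-0.9,0.1],-0.02,8.5],[[-3.1,-0.9,0.0],-0.03,8.5],[[-3.1,-1.0,0.1],-0.02,8.5],[[-3.1,-1.1,0.0],-0.03,8.5]]
[[[-3.1,-1.2,0.1],-0.02,8.5],[[-1.8,-0.8,0.0],-0.02,8.5],[[-0.9,-0.4,0.0],-0.0,8.5]]
```

Request:
servo_tool(deltas=[[[-2.4, -0.3, 0], -0.02, 8.5], [[-3.3, -0.4, 0], -0.02, 8.5], [[-3.2, -0.5, 0], -0.02, 8.5], [[-3.2, -0.5, 0], -0.02, 8.5], [[-3.2, -0.6, 0], -0.02, 8.5], [[-3.2, -0.7, 0], -0.02, 8.5], [[-3.2, -0.7, 0], -0.02, 8.5], [[-3.2, -0.8, 0], -0.02, 8.5], [[-3.2, -0.9, 0], -0.02, 8.5], [[-3.1, -0.9, 0], -0.03, 8.5], [[-3.1, -1, 0], -0.02, 8.5], [[-3.1, -1.1, 0], -0.03, 8.5]])

```text
clock: 44.43
position: [0.5671, 0.0574, 0.1394]
ee_rot: [0.727, -0.686, -0.017, 0.013]
ft_force: [0.8, 0.3, 0.2]
grip_width: 0.995
```

Request:
servo_tool(deltas=[[[-3, -1.2, 0], -0.02, 8.5], [[-2, -0.8, 0], -0.02, 8.5], [[-1.2, -0.5, 0], 0, 8.5], [[-0.5, -0.2, 0], 0, 8.5], [[0, 0, 0], 0, 8.5], [[0, 0, 0], 0, 8.5]])

```text
clock: 44.93
position: [0.5891, 0.137, 0.1376]
ee_rot: [0.745, -0.667, -0.018, 0.013]
ft_force: [-0.2, -0.2, 0.8]
grip_width: 0.996
```

Run:
```python
from chk import *
plan([(585.5,120.3,40,-83.7,8.5)],step=2)
chk({"grnB":(.4466,-.313,.064),"yel":(.585,.12,.028)},tag="15")
```

```text
t 44.93 p [0.5891 0.137  0.1376] xax [ 0.11  -0.994 -0.009] z [-0.045  0.004 -0.999] F [-0.2 -0.2  0.8] g 0.9960832153517681
[[[0.3,0.0,2.0],-0.0,8.5],[[0.4,0.0,2.0],-0.0,8.5],[[0.3,0.0,2.0],-0.0,8.5],[[0.4,0.1,2.0],-0.0,8.5],[[0.2,0.0,1.2],-0.0,8.5],[[0.1,0.0,0.6],-0.0,8.5]]
side grnB [ 447.5 -312.8] [62.2 84.3] 79.5 z 0.0653 1610
side yel [584.1 116.6] [86.1 68.1] 6.1 z 0.0294 619
top grnB [ 447.4 -310.8] [61.2 84.7] 79.1 z 0.0644 645
top yel [582.8 102.7] [76.3 25.2] 7.1 z 0.029 213
```

Request:
servo_tool(deltas=[[[0.3, 0, 1.5], 0, 8.5], [[0.4, 0, 2], 0, 8.5], [[0.4, 0, 2], 0, 8.5], [[0.4, 0.1, 2], 0, 8.5], [[0.3, 0, 1.6], 0, 8.5], [[0.1, 0, 0.8], 0, 8.5], [[0, 0, 0], 0, 8.5], [[0, 0, 0], 0, 8.5]])

```text
clock: 45.7
position: [0.5868, 0.1046, 0.0388]
ee_rot: [0.739, -0.674, -0.016, 0.012]
ft_force: [-0.2, -0.3, -0.1]
grip_width: 0.995
```

Run:
```python
from chk import *
plan([(585.5,120.3,1,-83.7,8.5)],step=1)
```

```text
t 45.7 p [0.5868 0.1046 0.0388] xax [ 0.091 -0.996 -0.008] z [-0.039  0.004 -0.999] F [-0.2 -0.3 -0.1] g 0.9954116094501763
[[[-0.3,0.0,0.8],-0.0,8.5],[[-0.3,0.0,0.8],-0.0,8.5],[[-0.3,-0.1,0.8],-0.01,8.5],[[-0.3,0.0,0.7],-0.0,8.5],[[-0.2,0.0,0.5],-0.01,8.5],[[-0.1,-0.1,0.2],0.0,8.5]]
```

Request:
servo_tool(deltas=[[[-0.9, 0, 0], -0.01, 8.5], [[-0.6, 0, 0], -0.01, 8.5], [[0, 0, 0], 0, 8.5], [[0, 0, 0], 0, 8.5]])

```text
clock: 46.03
position: [0.5871, 0.1217, 0.0424]
ee_rot: [0.746, -0.666, -0.015, 0.009]
ft_force: [0.3, 0.2, -0.2]
grip_width: 0.996
```

Run:
```python
from chk import *
plan([(585.5,120.3,1,-83.7,8.5)],step=1)
```

```text
t 46.03 p [0.5871 0.1217 0.0424] xax [ 0.113 -0.994 -0.01 ] z [-0.035  0.006 -0.999] F [ 0.3  0.2 -0.2] g 0.9961599290647819
[[[0.0,0.0,0.8],0.0,8.5],[[0.0,0.0,0.9],0.0,8.5],[[0.1,0.0,0.8],0.0,8.5],[[0.0,0.0,0.9],0.0,8.5],[[0.0,0.0,0.5],0.0,8.5],[[0.1,0.0,0.2],0.0,8.5]]
```

Request:
servo_tool(deltas=[[[0, 0, 1], 0, 8.5], [[0, 0, 1], 0, 8.5], [[0, 0, 1], 0, 8.5], [[0, 0, 0.8], 0, 8.5], [[0, 0, 0.2], 0, 8.5], [[0, 0, 0], 0, 8.5], [[0, 0, 0], 0, 8.5]])

```text
clock: 46.62
position: [0.5852, 0.1226, -0.0024]
ee_rot: [0.746, -0.665, -0.015, 0.009]
ft_force: [0.1, 0.6, 0.8]
grip_width: 0.994
```

Run:
```python
from chk import *
plan([(585.5,120.3,0,-83.7,8.5)],step=1)
```

```text
t 46.62 p [ 0.5852  0.1226 -0.0024] xax [ 0.114 -0.993 -0.01 ] z [-0.035  0.006 -0.999] F [0.1 0.6 0.8] g 0.9938855469821192
[[[0.1,0.0,-0.1],0.0,8.5],[[0.1,0.0,-0.1],0.0,8.5]]
```

Request:
servo_tool(deltas=[[[0.2, 0, -0.2], 0, 8.5], [[0, 0, 0], 0, 4.5], [[0, 0, 0], 0, 4.5], [[0, 0, 0], 0, 4.5], [[0, 0, 0], 0, 4.5], [[0, 0, 0], 0, 4.5], [[0, 0, 0], 0, 4.5]])

```text
clock: 47.2
position: [0.5863, 0.12, 0.0011]
ee_rot: [0.746, -0.666, -0.015, 0.009]
ft_force: [-0.1, -0.8, -3.0]
grip_width: 0.691
```

Request:
servo_tool(deltas=[[[0, 0, -1], 0, 4.5], [[0, 0, -2], 0, 4.5], [[0, 0, -2.5], 0, 4.5], [[0, 0, -2.5], 0, 4.5], [[0, 0, -2.5], 0, 4.5], [[0, 0, -2], 0, 4.5], [[0, 0, -1], 0, 4.5], [[0, 0, 0], 0, 4.5], [[0, 0, 0], 0, 4.5]])

```text
clock: 47.95
position: [0.5889, 0.1183, 0.1437]
ee_rot: [0.746, -0.666, -0.016, 0.011]
ft_force: [-0.2, -0.4, -3.0]
grip_width: 0.687
```

Run:
```python
from chk import *
plan([(446.5,-312.6,135,-101,4.5)],step=3.2)
```

```text
t 47.95 p [0.5889 0.1183 0.1437] xax [ 0.113 -0.994 -0.009] z [-0.038  0.005 -0.999] F [-0.2 -0.4 -3. ] g 0.687318860362372
[[[2.8,1.3,0.1],0.02,4.5],[[2.8,1.2,0.1],0.02,4.5],[[2.8,1.2,0.1],0.02,4.5],[[2.8,1.1,0.1],0.02,4.5],[[2.9,1.0,0.1],0.02,4.5],[[2.9,1.0,0.1],0.02,4.5],[[2.9,0.9,0.1],0.02,4.5],[[2.9,0.9,0.1],0.02,4.5],[[2.9,0.8,0.1],0.02,4.5],[[2.9,0.8,0.1],0.02,4.5],[[3.0,0.7,0.0],0.02,4.5],[[3.0,0.6,0.1],0.02,4.5]]
[[[3.0,0.6,0.0],0.02,4.5],[[3.0,0.5,0.1],0.02,4.5],[[1.8,0.3,0.0],0.02,4.5],[[0.9,0.1,0.0],0.01,4.5]]
```

Request:
servo_tool(deltas=[[[2, 1, 0], 0.02, 4.5], [[2.8, 1.2, 0], 0.02, 4.5], [[2.8, 1.2, 0], 0.02, 4.5], [[2.8, 1.1, 0], 0.02, 4.5], [[2.9, 1, 0], 0.02, 4.5], [[2.9, 1, 0], 0.02, 4.5], [[2.9, 0.9, 0], 0.02, 4.5], [[2.9, 0.9, 0], 0.02, 4.5], [[2.9, 0.8, 0], 0.02, 4.5], [[2.9, 0.8, 0], 0.02, 4.5], [[3, 0.7, 0], 0.02, 4.5], [[3, 0.6, 0], 0.02, 4.5]])

```text
clock: 48.95
position: [0.4644, -0.2241, 0.1305]
ee_rot: [-0.663, 0.748, 0.022, -0.021]
ft_force: [0.9, -0.2, -3.1]
grip_width: 0.689
```

Request:
servo_tool(deltas=[[[2.8, 0.5, 0], 0.02, 4.5], [[2.2, 0.4, 0], 0.01, 4.5], [[1.5, 0.2, 0], 0, 4.5], [[0.8, 0.1, 0], 0, 4.5], [[0, 0, 0], 0, 4.5], [[0, 0, 0], 0, 4.5]])

```text
clock: 49.45
position: [0.4329, -0.303, 0.125]
ee_rot: [-0.646, 0.763, 0.025, -0.025]
ft_force: [-0.2, 0.7, -2.6]
grip_width: 0.687
```

Run:
```python
from chk import *
plan([(447.4,-312.8,100,-101,4.5)],step=1.2)
```

```text
t 49.45 p [ 0.4329 -0.303   0.125 ] xax [-0.164 -0.986  0.005] z [-0.071  0.006 -0.997] F [-0.2  0.7 -2.6] g 0.6870926410971263
[[[0.2,-0.6,0.8],0.01,4.5],[[0.3,-0.6,0.8],0.01,4.5],[[0.1,-0.4,0.5],0.0,4.5],[[0.1,-0.2,0.3],0.01,4.5]]
```

Request:
servo_tool(deltas=[[[0.3, -0.6, 0.6], 0.01, 4.5], [[0.3, -0.6, 0.6], 0.01, 4.5], [[0.2, -0.4, 0.5], 0, 4.5], [[0.1, -0.2, 0.3], 0, 4.5], [[0, 0, 0], 0, 4.5], [[0, 0, 0], 0, 4.5]])

```text
clock: 49.95
position: [0.4509, -0.3091, 0.1001]
ee_rot: [-0.641, 0.767, 0.027, -0.025]
ft_force: [0.1, 0.6, -3.7]
grip_width: 0.689
```

Run:
```python
from chk import *
plan([(447.4,-312.8,80,-101,4.5)],step=1.2)
```

```text
t 49.95 p [ 0.4509 -0.3091  0.1001] xax [-0.177 -0.984  0.004] z [-0.073  0.009 -0.997] F [ 0.1  0.6 -3.7] g 0.6887965386365107
[[[0.2,0.1,1.1],0.01,4.5],[[0.1,0.0,0.6],0.0,4.5],[[0.1,0.0,0.3],0.0,4.5]]
```

Request:
servo_tool(deltas=[[[0.3, 0.1, 1], 0.01, 4.5], [[0.2, 0, 0.6], 0, 4.5], [[0.1, 0, 0.2], 0, 4.5], [[0, 0, 0], 0, 4.5], [[0, 0, 0], 0, 4.5]])

```text
clock: 50.37
position: [0.4469, -0.3146, 0.0804]
ee_rot: [-0.637, 0.77, 0.027, -0.025]
ft_force: [0.1, -0.5, -3.5]
grip_width: 0.688
```

Run:
```python
from chk import *
plan([(447.4,-312.8,66,-101,4.5)],step=1.)
```

```text
t 50.37 p [ 0.4469 -0.3146  0.0804] xax [-0.187 -0.982  0.004] z [-0.073  0.01  -0.997] F [ 0.1 -0.5 -3.5] g 0.688094074385131
[[[-0.1,-0.1,0.8],0.0,4.5],[[-0.1,0.0,0.4],0.0,4.5],[[0.0,0.0,0.2],0.0,4.5]]
```

Request:
servo_tool(deltas=[[[-0.1, -0.1, 0.6], 0, 4.5], [[-0.1, 0, 0.4], 0, 4.5], [[0, 0, 0.2], 0, 4.5], [[0, 0, 0], 0, 4.5], [[0, 0, 0], 0, 4.5]])

```text
clock: 50.78
position: [0.4476, -0.3125, 0.0674]
ee_rot: [-0.637, 0.77, 0.027, -0.025]
ft_force: [-0.0, -0.0, -2.6]
grip_width: 0.687
```

Run:
```python
from chk import *
plan([(447.4,-312.8,65,-101,4.5)],step=1.)
```

```text
t 50.78 p [ 0.4476 -0.3125  0.0674] xax [-0.187 -0.982  0.004] z [-0.073  0.01  -0.997] F [-0.  -0.  -2.6] g 0.687142233664127
[[[0.0,0.0,0.1],0.0,4.5],[[0.0,0.0,0.1],0.0,4.5]]
```

Request:
servo_tool(deltas=[[[0, 0, 0.3], 0, 4.5], [[0, 0, 0], 0, 4.5], [[0, 0, 0.2], 0, 4.5], [[0, 0, 0], 0, 4.5], [[0, 0, 0], 0, 4.5]])

```text
clock: 51.2
position: [0.4491, -0.3134, 0.0661]
ee_rot: [-0.637, 0.77, 0.026, -0.023]
ft_force: [-0.8, -0.1, -2.5]
grip_width: 0.689
```

Run:
```python
from chk import *
st()
```

```text
t 51.2 p [ 0.4491 -0.3134  0.0661] xax [-0.187 -0.982  0.003] z [-0.068  0.01  -0.998] F [-0.8 -0.1 -2.5] g 0.6887322484325432
```

Request:
servo_tool(deltas=[[[0, 0.15, 0.2], 0, 4.5], [[0, 0, 0], 0, 4.5], [[0, 0, 0], 0, 4.5]])

```text
clock: 51.45
position: [0.4493, -0.3135, 0.0656]
ee_rot: [-0.637, 0.77, 0.024, -0.021]
ft_force: [-1.3, 0.8, -0.1]
grip_width: 0.686
```

Request:
servo_tool(deltas=[[[0, 0, 0], 0, 8.5], [[0, 0, 0], 0, 8.5], [[0, 0, 0], 0, 8.5], [[0, 0, 0], 0, 8.5], [[0, 0, -1], 0, 8.5], [[0, 0, -2], 0, 8.5], [[0, 0, -2.5], 0, 8.5], [[0, 0, -2.5], 0, 8.5], [[0, 0, -1.5], 0, 8.5], [[-1.5, 0, 0], 0, 8.5], [[-3, 0, 0], 0, 8.5], [[-3.3, 0, 0], 0, 8.5]])

```text
clock: 52.45
position: [0.4672, -0.2443, 0.169]
ee_rot: [-0.632, 0.774, 0.022, -0.023]
ft_force: [-0.4, -0.3, -0.6]
grip_width: 0.994
```

Request:
servo_tool(deltas=[[[-3.3, 0, 0], 0, 8.5], [[-3.3, 0, 0], 0, 8.5], [[-3, 0, 0], 0, 8.5], [[-2, 0, 0], 0, 8.5], [[-1, 0, 0], 0, 8.5], [[0, 0, 0], 0, 8.5], [[0, 0, 0], 0, 8.5]])

```text
clock: 53.03
position: [0.495, -0.1106, 0.1731]
ee_rot: [-0.634, 0.773, 0.021, -0.021]
ft_force: [0.1, -0.5, -0.1]
grip_width: 0.992
```

Run:
```python
from chk import *
st()
chk({"yelB":(.447,-.3125,.092)},tag="16")
a=cv2.imread("pics/side_16.png")[230:420,170:420]; b=cv2.imread("pics/top_16.png")[130:290,300:440]
cv2.imwrite("pics/fin.png",np.vstack([cv2.resize(a,(500,380)),cv2.resize(b,(500,220))]))
```

```text
t 53.03 p [ 0.495  -0.1106  0.1731] xax [-0.195 -0.981  0.006] z [-0.058  0.006 -0.998] F [ 0.1 -0.5 -0.1] g 0.9922248688490555
side yelB [ 448.9 -313.5] [63.  84.3] 79.5 z 0.0933 1705
top yelB [ 449.2 -310.2] [61.8 84.4] 79.5 z 0.0924 667
```

View pics/fin.png

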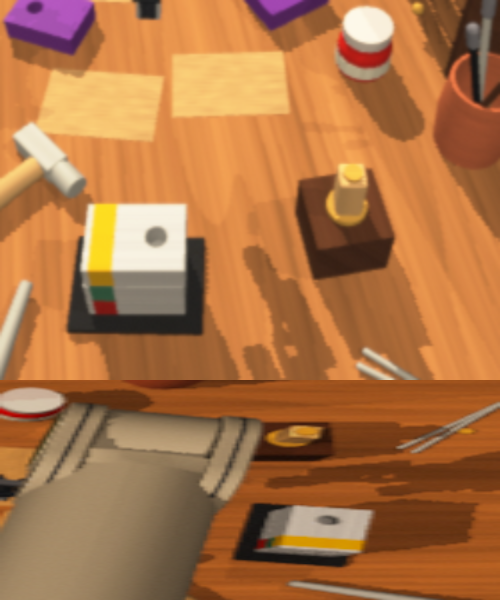

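The final view shows the three blocks stacked holes up on the black board, the rod fully down in its stand and the jar in place. I'm handing in.

```bash
python3 -c "
from workcell import order
print(order.hand_in())"
```

```text
the job is handed in; nothing more can be done
None
```

The job is handed in at about 53 s on the robot's clock: all three blocks present are gauged and stacked, and the rod is back in its stand.

**Gauging:** I checked red, then yellow, then green; blue was absent. Each time the rod rested on the bottom with about 5–6 N, at a depth of roughly 24–25 mm, so all three are deep. The cork board stays empty.

**Rod:** It is back in its stand, with the grip height within about 1 mm of where it started, and the last picture shows the collar on the stand's top.

**Stack:** Red, green and yellow are piled in that order on the black board, holes up.
- The pile is turned within about 0.5° of the board.
- Red and green are within about 1–3 mm of the board's centre, and yellow on top sits about 2 mm further along +x.
- The top of the pile measured 92–93 mm, where 92 mm is expected.

**Disagreements and weak points:**
- The two cameras differ by 2–3 mm in y on the pile.
- The tool drifted in tilt during moves. It reached about 10° once in mid-air before I reset it, was 1.5–2.5° while gauging, and about 4° when placing yellow.
- The jar looks unmoved in the last picture. I did not re-check the bottle or the graver handle at the end; no move went near them.

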